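Load the separation cartridge into the DNA analyser and clamp it

TASK

Take the cartridge with the grip tab out of the two-pocket stand and push it down into the sloping dock of the analyser until the sprung side ball clicks and it is held fully home. Then turn the clamp knob beside the dock clockwise until its slip clutch gives the first click, stop there, and let go. Leave the reservoir in the stand, the tip box and the tube block where they are.

Things in the scene. Friction and masses are not known exactly. Their poses are not given: they have to be found in the camera images.
- cartridge_center (a point): White plastic cartridge, 160 g, upright in a pocket of the blue stand (which one varies). Point: its centre, 63 mm above the foot, 63 below the top. z up its length, y along its width, x across its thickness; a half turn about z is the same. From the foot: lower body 22 x 50 mm (x, y) to 55 mm, tapered foot; bevels out to 26 x 60 at 62 mm; flange 32 x 72 at 80 to 86 mm; tab above.
- cartridge_tab (a point): Where to grip the cartridge: centre of its upper tab, 14 mm thick (x), 36 mm wide (y), from 86 mm above the foot (top of the flange) to 126 mm; this point is 108 mm above the foot, 45 mm above the cartridge's centre. Axes as cartridge_center. Each narrow edge of the cartridge has a V notch for the ball, 70.5 mm above the foot.
- wash_reservoir: Bystander: the shorter white reservoir in the other pocket of the stand, 30 x 62 mm, 92 mm tall, with a round grey cap and no tab. Origin at the centre of its foot.
- stand: Blue stand fixed to the bench, 50 x 186 mm (x, y), 53 mm tall, origin at the centre of its underside. Two pockets at y = -44 and +44 mm, 26 x 54 mm (x, y), floor 8 mm above the bench. What stands in them has its axes parallel to the stand's.
- dock_mouth (a point): Middle of the mouth of the dock, an aluminium frame 54 x 90 mm (x, y), 25 mm proud of the sloping deck of a white analyser (320 mm wide, 190 high, fixed). z out of the slot, 35 degrees from vertical, leaning to the robot's side; x up the slope; y across, to the left. Slot 28 x 62 mm (x, y). The cartridge goes in along -z, foot first, its y along this y (or turned half round).
- cartridge_home (a point): Where the cartridge's centre lies when fully home (flange flat on the dock's frame): on the slot's axis, 17 mm below the mouth. Axes as dock_mouth.
- ball_face (a point): Innermost point of the sprung steel ball (18 mm) in the slot's +y wall: 5 mm proud of the wall, 10.5 mm below the mouth. It meets the cartridge's bevel about 13 mm before home and stops it there under its own weight; 6 to 12 N pushes past it, then it snaps into the notch and holds. Pushing with 25 N does no harm. Axes as dock_mouth.
- clamp_axis (a point): Point on the clamp's axis in the plane of the dock's mouth, at x = 0, y = -78 mm from it; z parallel to the dock's z. The steel dog (12 mm wide, reaches 52 mm from the axis) turns 8 to 14 mm above this plane, under the knob; it passes 2 mm over the flange of a cartridge that is home and is blocked by one that is not.
- knob_grip (a point): Grip point of the clamp knob, on its axis, 45 mm above the plane of the dock's mouth. The knob is a grey bar 14 mm thick (its x), 46 mm long (its y), 31 mm tall, its top 10 mm above this point, on a round skirt 48 mm across whose top is 19 mm below this point. z along the axis, out of the deck. Turns clockwise seen from above (about -z). At no slip its y points along the dog. Grip it with 60 N.
- clamp (a joint): Turn of the clamp screw and its dog, rad; the knob turns it easily (0.11 N m). Starts at 0 to 0.3; a click may kick it back by up to 0.1. 0: the dog points 0.95 rad short of the slot. 0.95: stop; the dog points along the dock's +y, over the end of the cartridge's flange.
- knob (a joint): Slip of the knob on the clamp screw, rad, 0 at the start. With the screw at its stop the clutch gives at about 0.2 N m, in clicks of 0.524 rad (30 degrees): it snaps over when the knob is turned about 0.26 rad past the stop, then rests near 0.52, would click again at 0.79. Whole turn: what the screw has left to go (0.65 to 0.95) plus about 0.5.
- tip_box: Bystander: box of pipette tips, 82 x 120 mm, 67 mm tall, clear lid. Origin at the centre of its underside.
- tube_block: Bystander: teal tube block, 55 x 100 mm, 75 mm tall, dark round holes. Origin at the centre of its underside.

How it is judged:
On the way, in this order (a step that is already met when the one before it is completed fails the run):
1. the cartridge is pushed past the sprung ball and held fully home in the dock (distance between cartridge_center and cartridge_home below 0.0035 m and angle between the z axis of cartridge_center and the z axis of dock_mouth, either way round below 0.06 rad), for 0.2 s.
2. the clamp is turned to its stop and the clutch has clicked once (value of joint clamp above 0.8 rad and value of joint knob above 0.36 rad), for 0.1 s.
At the end, for the whole second after the job is handed in: The cartridge sits fully home in the dock, held by the ball (centre within 3.5 mm of home, square to the dock within 3.4 degrees); the clamp's dog is over its flange (clamp above 0.75 rad) and the clutch has clicked exactly once (knob slip 0.36 to 0.70 rad); nothing is held (all of step 1 and value of joint clamp above 0.75 rad and value of joint knob between 0.36 and 0.7 rad and linear speed of wash_reservoir below 0.02 m/s); the robot touches nothing.
It fails at once if the clamp knob was turned past the first click, into a second one (value of joint knob above 0.9 rad).
It fails at once if the reservoir was disturbed in its pocket (moved more than 20 mm or tipped) (distance of wash_reservoir from where it was at the start of the episode above 0.02 m or angle between wash_reservoir's own z axis and vertical above 0.3 rad).
It fails at once if the tip box was moved more than 20 mm (distance of tip_box from where it was at the start of the episode above 0.02 m).
It fails at once if the tube block was moved more than 20 mm (distance of tube_block from where it was at the start of the episode above 0.02 m).
It also fails if it takes over 53 s, if anything falls off the work surface, if the arm or the gripper's body presses on something with over 40 N, if the wrist force passes 120 N, or if a joint passes its speed limit or range.

ROBOT

A 6-joint arm with a two-finger parallel gripper is mounted at the origin on the work surface. World frame = base frame: x ahead of the robot, y to its left, z up, the work surface at z = 0. Lengths are in m, angles in rad, forces in N, time in s.
With the tool pointing down it reaches from about 0.25 to 0.725 m from the base axis. Payload 4 kg.
Tool frame: the origin (TCP) lies at the very end of the fingers, on their centre line; the grasp point (between the pads) lies 19 mm behind it; x points along the fingers, z is the direction in which the jaws open and shut, and the axes are right-handed (so a half turn about x gives the same grasp; the last joint's range is limited). The gripper opens to 85 mm and grips with 20 to 120 N. Pads are 22 mm wide; open, the fingers measure 114 mm over their backs; the gripper's body (76 mm by 85 mm) begins 54 mm behind the grasp point. The pads swing forward as they close: fully open they stand 13 mm farther back than shut.
Start: joints at [1.289, 0.241, 0.005, 1.335, 0, 1.571], TCP at [0.139, 0.48, 0.231] pointing down, gripper open.
Joint ranges: [-2.72, 2.72], [-1.05, 1.87], [-1.09, 1.28], [-1.99, 2.15], [-1.42, 1.44], [-3.14, 3.14]. Speed limits (rad/s): [2.79, 2.79, 3.14, 3.14, 3.14, 3.14].

INTERFACE

Orientations are given as a unit quaternion [x, y, z, w].
In Python, from workcell import bot gives the robot as it stands.
- The arm moves only by the tool apply_moves, never from a script. Its argument "targets" is one flat list of numbers, 7 for each row, row after row: the shift along the tool's x, y, z in units of 25 cm (1.0 is 25 cm), then the turn, a rotation vector about the tool's x, y, z in units of 0.5 rad (1.0 is 0.5 rad), then the opening, from 0 (shut) to 1 (fully open). In form: [tx, ty, tz, wx, wy, wz, claw, tx, ty, tz, wx, wy, wz, claw, ...]. A call has 1 to 12 rows; each row is the pose to reach, as a shift and turn from the pose commanded when the call began, along the tool's axes at that moment; what a row does not reach only later rows make up. A row lasts 1/12 s, in which the tool goes at most 41.7 mm and 7.16 degrees, less where a joint would pass 70% of its speed; a pose out of reach is approached as far as the arm can. A call with a number of a shift or a turn outside -1 to 1 is refused whole. A call with a gripper value outside its range is refused whole. The fingers move at their own pace and stop on an object; the grip force is fixed at half the most. Time passes only in rows, so rows that repeat a pose let the fingers close. It gives the time, the measured TCP pose, the force and the opening at its end, in the units of the state.
- bot.get_obs(): the state, without advancing time (a new reading comes with each control period).
- bot.camera(name): name is "scene" or "top" or "wrist"; returns (picture, depth): 400x640x3 uint8, red, green, blue; 400x640 float32, m along the optical axis (not along the pixel's ray), 0 where there is no reading.
- bot.camera_params(name): a dict with "fx", "fy", "cx", "cy" (pixels), "dist" ([k1, k2, p1, p2, k3] as OpenCV has them; the pictures are not rectified), "T" (4x4, takes a point from camera to world coordinates); the wrist camera has in their place "tool_from_camera" (4x4, takes a point from camera to tool coordinates, whose origin is the TCP and whose axes are the tool frame's). Camera axes: x right, y up, looking along -z (the intrinsics and any distortion apply to the point x, -y, -z); pixel columns grow to the right and rows downward; lengths in m; the calibration is good to about 2 mm. A picture is of the moment at which its call begins: read the wrist's pose just before it. camera_params takes no time and is no camera call.
- bot.job_done(): hands the job in, once; it reports no verdict.
The state is a dict: "clock": time; "joint_pos": joint angles; "joint_vel": joint speeds; "tau": joint torques, N m; "eef_pos": TCP position; "tool_rot": TCP orientation; "ft_force": force on the tool from outside, world axes, zero at the start; "ft_torque": the same for the moment, N m; "grip_width": finger opening in m.
Only numpy, scipy, OpenCV 4.12 (cv2) and the standard library are available. Lean on these libraries where they do the work, as an engineer would, in place of code of your own. Each camera call takes 0.05 s, during which the arm holds its last target.

## Working session

There is one attempt and no reset: what is moved stays moved. The work goes in short steps, Python scripts to look and compute and a tool call to move; the robot and the scene stay as the last step left them, time stands still between calls to the robot, and variables do not carry over. Pictures are saved under pics/ and viewed, and the job is handed in when it is done.

Besides the shell and the picture viewer there is one more tool, called as name(argument=value, ...) on one line, values as JSON. apply_moves: Moves the arm, as the interface text tells. Its arguments: {"type":"object","properties":{"targets":{"type":"array"}},"required":["targets"]}

```bash
ls; mkdir -p pics; python3 - <<'E'
from workcell import bot
import cv2,numpy as np
o=bot.get_obs()
print(o)
for n in ("scene","top","wrist"):
    p,d=bot.camera(n); cv2.imwrite(f"pics/{n}0.png",p[:,:,::-1]); np.savez(f"{n}0.npz",p=p,d=d)
    print(n,bot.camera_params(n))
E
```

```text
pics
{'clock': 0.0, 'joint_pos': array([ 1.28898904e+00,  2.41412994e-01,  3.67292151e-03,  1.33518407e+00,
       -2.39440497e-05,  1.57080104e+00]), 'joint_vel': array([ 0.0014511 , -0.00048287, -0.00022274,  0.00015063,  0.00128584,
       -0.00102825]), 'tau': array([ 8.48774216e-04, -3.72319043e+01,  2.52407777e+01,  1.68503128e-02,
        1.25710553e-04, -1.80209490e-06]), 'eef_pos': array([0.13887196, 0.47964977, 0.23039337]), 'tool_rot': array([-0.425283  ,  0.56586065,  0.42436551,  0.56466805]), 'ft_force': array([-0.03405613,  0.41291642,  0.92259945]), 'ft_torque': array([ 0.03549156, -0.01174255, -0.02546457]), 'grip_width': 0.08527674648605153}
scene {'fx': 512.3574883476741, 'fy': 512.3574883476741, 'cx': 328.3128760315589, 'cy': 203.2919790345661, 'dist': array([-0.05858802,  0.        ,  0.        ,  0.        ,  0.        ]), 'T': array([[ 0.1498877 , -0.82958107,  0.53789305,  1.37163423],
       [ 0.98869832,  0.12744309, -0.07895499, -0.1088145 ],
       [-0.00305118,  0.54364834,  0.83930756,  1.39301541],
       [ 0.        ,  0.        ,  0.        ,  1.     
[... 292 characters left out ...]
54, -0.02818021, -0.0137033 ],
       [-0.03096805,  0.17675379,  0.9837678 ,  1.33512352],
       [ 0.        ,  0.        ,  0.        ,  1.        ]])}
wrist {'fx': 330.0889911457417, 'fy': 330.0889911457417, 'cx': 316.7173962032902, 'cy': 198.9533714720289, 'dist': array([0.02331636, 0.        , 0.        , 0.        , 0.        ]), 'tool_from_camera': array([[ 2.39765489e-04,  3.23512604e-01, -9.46223831e-01,
        -1.43338211e-01],
       [ 1.04254547e-04,  9.46223845e-01,  3.23512635e-01,
         8.47083322e-02],
       [ 9.99999966e-01, -1.76215303e-04,  1.93144163e-04,
         1.10311293e-04],
       [ 0.00000000e+00,  0.00000000e+00,  0.00000000e+00,
         1.00000000e+00]])}
```

View pics/scene0.png

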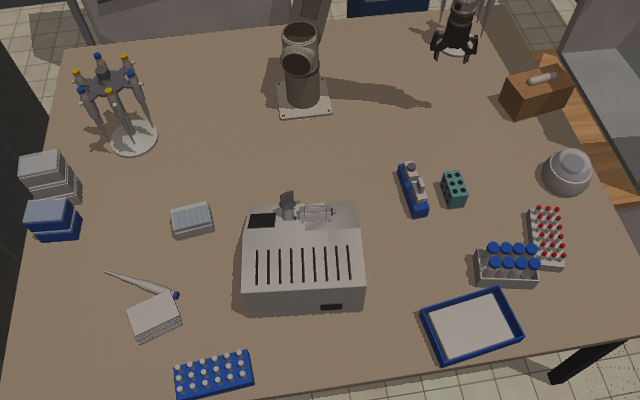

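View pics/top0.png

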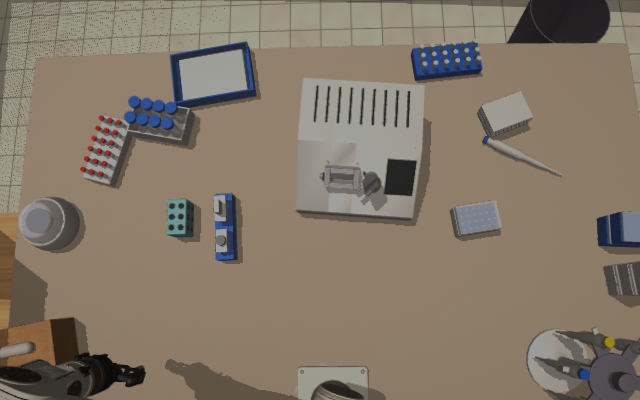

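View pics/wrist0.png

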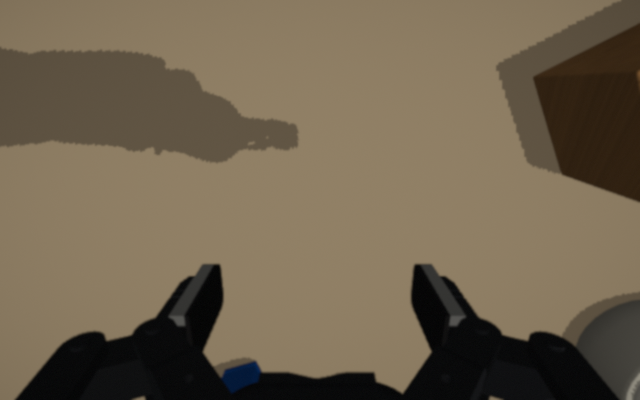

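```bash
python3 - <<'E'
import cv2,numpy as np
t=np.load("top0.npz")['p'][:,:,::-1]; s=np.load("scene0.npz")['p'][:,:,::-1]
a=cv2.resize(t[180:270,160:250],(560,560),interpolation=cv2.INTER_CUBIC); cv2.imwrite("pics/c1.png",a)
a=cv2.resize(t[150:220,290:430],(800,400),interpolation=cv2.INTER_CUBIC); cv2.imwrite("pics/c2.png",a)
a=cv2.resize(s[150:230,380:480],(750,600),interpolation=cv2.INTER_CUBIC); cv2.imwrite("pics/c3.png",a)
a=cv2.resize(s[180:240,240:360],(800,400),interpolation=cv2.INTER_CUBIC); cv2.imwrite("pics/c4.png",a)
E
```

```text
(no output)
```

View pics/c1.png

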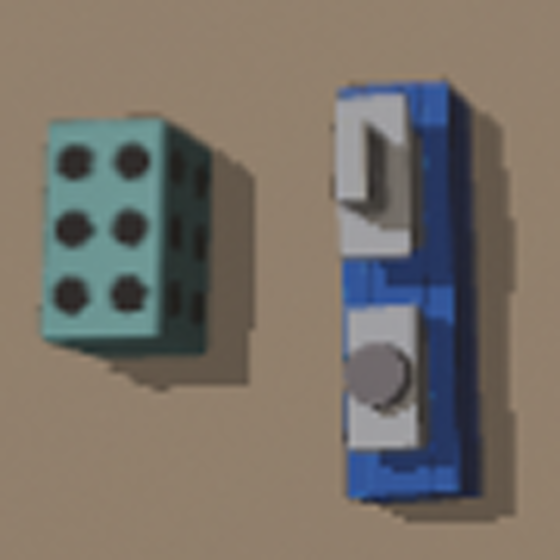

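View pics/c2.png

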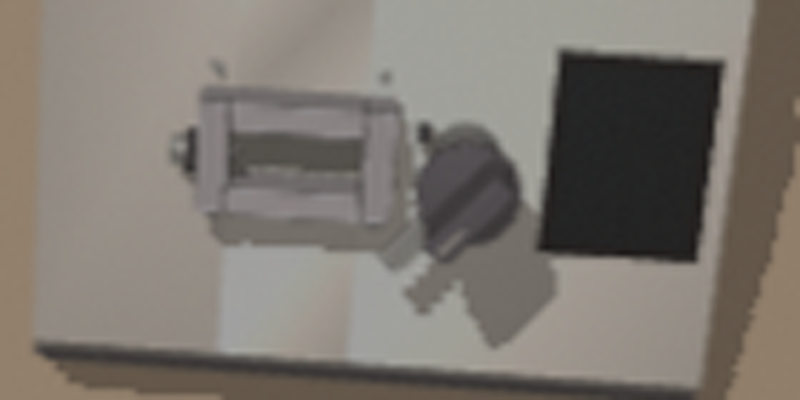

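View pics/c3.png

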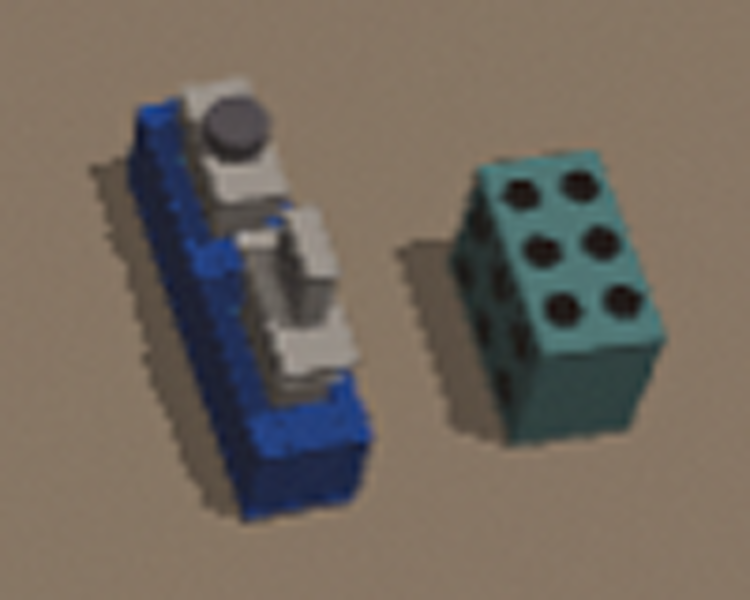

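View pics/c4.png

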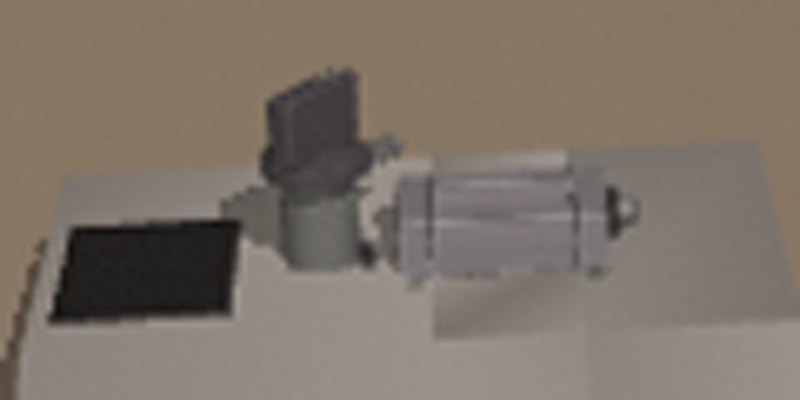

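```bash
cat > h.py <<'E'
from workcell import bot
import numpy as np, cv2
from scipy.spatial.transform import Rotation as R
def K(c): return np.array([[c['fx'],0,c['cx']],[0,c['fy'],c['cy']],[0,0,1]])
def T_tool(o):
    T=np.eye(4);T[:3,:3]=R.from_quat(o['tool_rot']).as_matrix();T[:3,3]=o['eef_pos'];return T
def camT(n,c,o=None):
    return c['T'] if 'T' in c else T_tool(o)@c['tool_from_camera']
def cloud(d,c,T):
    h,w=d.shape
    uv=np.stack(np.meshgrid(np.arange(w),np.arange(h)),-1).reshape(-1,1,2).astype(np.float64)
    n=cv2.undistortPoints(uv,K(c),c['dist']).reshape(h,w,2)
    P=np.stack([n[...,0]*d,-n[...,1]*d,-d],-1)
    W=P@T[:3,:3].T+T[:3,3]; W[d<=0]=np.nan
    return W
def proj(X,c,T):
    X=np.atleast_2d(X); P=(X-T[:3,3])@T[:3,:3]; P=P*[1,-1,-1]
    return cv2.projectPoints(P,np.zeros(3),np.zeros(3),K(c),c['dist'])[0].reshape(-1,2)
def snap(n,name):
    o=bot.get_obs(); p,d=bot.camera(n); c=bot.camera_params(n); T=camT(n,c,o)
    cv2.imwrite(f"pics/{name}.png",p[:,:,::-1]); np.savez(f"{name}.npz",p=p,d=d,T=T)
    return p,d,c,T
def fitplane(P):
    P=P[np.isfinite(P).all(1)]; 
    for _ in range(5):
        m=P.mean(0);u,s,v=np.linalg.svd(P-m,full_matrices=False);n=v[2];r=abs((P-m)@n);P=P[r<max(2.5*np.median(r),3e-4)]
    return m,n*np.sign(n[2]),np.median(r)
E
python3 - <<'E'
from h import *
c=bot.camera_params('top');z=np.load('top0.npz');W=cloud(z['d'],c,c['T'])
f=lambda u,v:print((u,v),np.round(W[v,u],4))
# c1 scale 560/90, c2 scale 800/140=5.71
g=lambda x,y:f(int(160+x/6.222),int(180+y/6.222))
print('tab/flange/res');g(358,150);g(350,230);g(350,110);g(378,375);g(360,430);g(108,130);g(350,92);g(445,90);g(460,490);g(360,490)
h=lambda x,y:f(int(290+x/5.714),int(150+y/5.714))
print('frame');h(215,110);h(215,200);h(385,110);h(385,200);h(300,108);h(300,200)
print('knob');h(495,165);h(450,225);h(470,195);h(440,180);h(495,210)
P=W[190:212,300:320].reshape(-1,3);print('deck',fitplane(P))
P=W[158:212,365:377].reshape(-1,3);print('deck',fitplane(P))
for u,v in((300,208),(310,208),(410,215),(412,170),(302,165)):f(u,v)
E
```

```text
tab/flange/res
(217, 204) [0.5269 0.2946 0.1384]
(216, 216) [0.5019 0.308  0.0936]
(216, 197) [0.554  0.3088 0.0959]
(220, 240) [0.4358 0.294  0.0992]
(217, 249) [0.413  0.3053 0.0847]
(177, 200) [0.5517 0.4245 0.0752]
(216, 194) [0.5704 0.3194 0.0561]
(231, 194) [0.5712 0.2784 0.0481]
(233, 258) [0.3903 0.2685 0.0513]
(217, 258) [0.3905 0.3119 0.0566]
frame
(327, 169) [0.6082 0.0034 0.1667]
(327, 185) [0.5712 0.0044 0.1431]
(357, 169) [ 0.606  -0.0736  0.1693]
(357, 185) [ 0.57   -0.0739  0.1418]
(342, 168) [ 0.6107 -0.0353  0.1644]
(342, 185) [ 0.5698 -0.0347  0.1462]
knob
(376, 178) [ 0.5756 -0.1192  0.1943]
(368, 189) [ 0.5477 -0.0982  0.1954]
(372, 184) [ 0.5602 -0.1086  0.1953]
(367, 181) [ 0.5713 -0.0974  0.181 ]
(376, 186) [ 0.5533 -0.1177  0.2029]
deck (array([0.54289363, 0.05303502, 0.08782372]), array([-0.58108793,  0.05438313,  0.81202173]), np.float64(0.001115823514148627))
deck (array([ 0.56958506, -0.1088578 ,  0.14411516]), array([-0.03271207, -0.99674269,  0.07371523]), np.float64(0.0068230749643202375))
(300, 208) [0.5231 0.0805 0.0744]
(310, 208) [0.5228 0.0531 0.0732]
(410, 215) [ 0.4983 -0.2193  0.074 ]
(412, 170) [ 0.6043 -0.2169  0.1543]
(302, 165) [0.6254 0.0693 0.1472]
```

```bash
python3 - <<'E'
from h import *
o=bot.get_obs();print(o['clock']);print(R.from_quat(o['tool_rot']).as_matrix().round(3))
E
```

```text
0.15
[[-0.    -0.961  0.278]
 [-0.002  0.278  0.961]
 [-1.     0.    -0.002]]
```

apply_moves(targets=[0, -1, -0.165, -0.65, 0, 0, 1, 0, -1, -0.165, -0.65, 0, 0, 1, 0, -1, -0.165, -0.65, 0, 0, 1, 0, -1, -0.165, -0.65, 0, 0, 1, 0, -1, -0.165, -0.65, 0, 0, 1, 0, -1, -0.165, -0.65, 0, 0, 1, 0, -1, -0.165, -0.65, 0, 0, 1])

```text
clock: 0.73
eef_pos: [0.3718, 0.3685, 0.2309]
tool_rot: [0.51, -0.49, -0.509, -0.49]
ft_force: [-0.4, -0.4, -0.5]
grip_width: 0.0854
```

```bash
cat >> h.py <<'E'
def go(p,Rm):
    """units from current measured pose to target TCP p, rotation Rm"""
    o=bot.get_obs();T=T_tool(o)
    s=T[:3,:3].T@(np.array(p)-T[:3,3])/0.25
    w=R.from_matrix(T[:3,:3].T@Rm).as_rotvec()/0.5
    print('clock',round(o['clock'],2),'pos',o['eef_pos'].round(4),'j',o['joint_pos'].round(2),'F',o['ft_force'].round(1))
    print('shift',s.round(3),'turn',w.round(3),'rows>=',np.linalg.norm(s)*250/41.7,np.degrees(np.linalg.norm(w)*.5)/7.16)
E
python3 - <<'E'
from h import *
a=np.radians(2.4)
z=np.array([-np.sin(a),np.cos(a),0]);x=np.array([0,0,-1.]);Rm=np.stack([x,np.cross(z,x),z],1)
go([0.527,0.295,0.232],Rm)
E
```

```text
clock 0.73 pos [0.3718 0.3685 0.2309] j [ 0.78  0.29  0.07  1.35 -0.    0.74] F [-0.4 -0.4 -0.5]
shift [-0.003 -0.609 -0.318] turn [-0.007 -0.003  0.003] rows>= 4.118865066237479 0.032446882501211076
```

apply_moves(targets=[0, -0.61, -0.32, 0, 0, 0, 1, 0, -0.61, -0.32, 0, 0, 0, 1, 0, -0.61, -0.32, 0, 0, 0, 1, 0, -0.61, -0.32, 0, 0, 0, 1, 0, -0.61, -0.32, 0, 0, 0, 1, 0, -0.61, -0.32, 0, 0, 0, 1])

```text
clock: 1.23
eef_pos: [0.5255, 0.2959, 0.2299]
tool_rot: [-0.509, 0.491, 0.51, 0.49]
ft_force: [-0.2, -0.6, -0.3]
grip_width: 0.0854
```

```bash
python3 - <<'E'
from h import *
p,d,c,T=snap('wrist','w1')
W=cloud(d,c,T)
Z=W[...,2]
m=(Z>0.126)&(Z<0.142)&(abs(W[...,0]-.527)<.05)&(abs(W[...,1]-.295)<.05)
def rect(m,l):
    P=W[m]; print(l,m.sum(),P.mean(0).round(4),'zmed',np.nanmedian(P[:,2]).round(4)); print(cv2.minAreaRect((P[:,:2]*1000).astype(np.float32)))
rect(m,'tab')
m=(Z>0.088)&(Z<0.100)&(abs(W[...,0]-.527)<.06)&(abs(W[...,1]-.295)<.06); rect(m,'flange')
print(bot.get_obs()['eef_pos'],bot.get_obs()['clock'])
E
```

```text
tab 848 [0.5233 0.2994 0.134 ] zmed 0.1344
((524.6600341796875, 299.6775817871094), (36.274715423583984, 14.422111511230469), 2.0715579986572266)
flange 1862 [0.5173 0.2989 0.0945] zmed 0.0946
((514.1270141601562, 298.66351318359375), (93.15052032470703, 31.805830001831055), 3.153870105743408)
[0.52381663 0.29690748 0.23020003] 1.2833
```

View pics/w1.png

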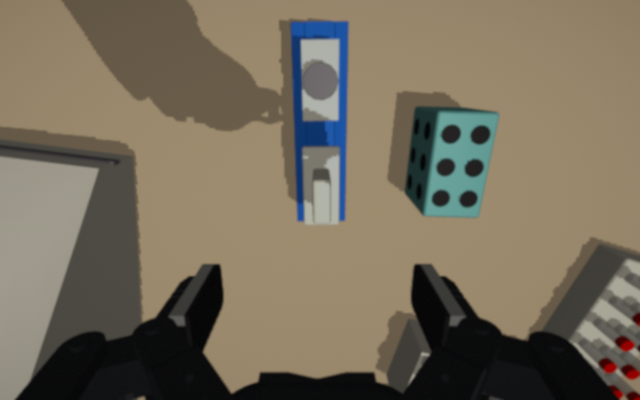

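```bash
python3 - <<'E'
from h import *
p,d,c,T=snap('wrist','w2')
W=cloud(d,c,T)
Z=W[...,2]
def rect(m,l):
    P=W[m]; print(l,m.sum(),P.mean(0).round(4),'zmed',np.nanmedian(P[:,2]).round(4)); print(cv2.minAreaRect((P[:,:2]*1000).astype(np.float32)))
near=(abs(W[...,0]-.525)<.06)&(abs(W[...,1]-.297)<.06)
rect((Z>0.130)&(Z<0.139)&near,'tab')
rect((Z>0.091)&(Z<0.098)&near&(W[...,0]>.486),'flange')
m=(Z>.049)&(Z<.057)&(abs(W[...,1]-.297)<.06)&(abs(W[...,0]-.48)<.15);rect(m,'stand')
go([.525,.2997,.1],T[:3,:3])
E
python3 - <<'E'
import cv2
p=cv2.imread('pics/w2.png');cv2.imwrite('pics/w2c.png',cv2.resize(p[130:240,260:380],None,fx=5,fy=5,interpolation=cv2.INTER_CUBIC))
E
```

```text
tab 789 [0.5235 0.2995 0.1344] zmed 0.1345
((524.14306640625, 299.4094543457031), (35.34569549560547, 13.418813705444336), 2.864626884460449)
flange 1852 [0.5174 0.2989 0.0946] zmed 0.0946
((524.748046875, 299.41259765625), (72.18486785888672, 31.986915588378906), 2.9619340896606445)
stand 4781 [0.4595 0.2959 0.0536] zmed 0.0536
((480.984130859375, 297.116943359375), (185.8009033203125, 50.051109313964844), 2.9274919033050537)
clock 1.33 pos [0.5228 0.2977 0.2306] j [0.52 0.45 0.3  1.43 0.   0.47] F [-0.1  0.1 -0.3]
shift [ 0.522 -0.01   0.008] turn [-0.514 -3.109 -0.519] rows>= 3.132984182033011 12.77759308408651
```

View pics/w2c.png

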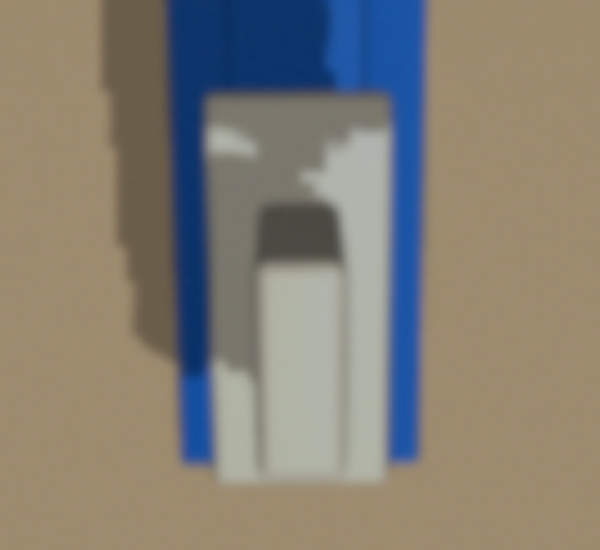

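```bash
python3 - <<'E'
from h import *
a=np.radians(2.93)
z=np.array([-np.sin(a),np.cos(a),0]);x=np.array([0,0,-1.]);Rm=np.stack([x,np.cross(z,x),z],1)
go([0.5245,0.2995,0.0975],Rm)
E
```

```text
clock 1.33 pos [0.5228 0.2977 0.2306] j [0.52 0.45 0.3  1.43 0.   0.47] F [-0.1  0.1 -0.3]
shift [ 0.532 -0.008  0.007] turn [-0.017 -0.001 -0.004] rows>= 3.192677000126367 0.06887087679637403
```

apply_moves(targets=[0.1, -0.008, 0.007, -0.017, 0, 0, 1, 0.2, -0.008, 0.007, -0.017, 0, 0, 1, 0.25, -0.008, 0.007, -0.017, 0, 0, 1, 0.25, -0.008, 0.007, -0.017, 0, 0, 1])

```text
clock: 1.67
eef_pos: [0.5214, 0.2998, 0.1654]
tool_rot: [-0.513, 0.489, 0.514, 0.484]
ft_force: [-0.4, 0.1, 0.0]
grip_width: 0.0855
```

```bash
cat > st.py <<'E'
from h import *
def Rst():
    a=np.radians(2.93)
    z=np.array([-np.sin(a),np.cos(a),0]);x=np.array([0,0,-1.]);return np.stack([x,np.cross(z,x),z],1)
E
python3 -c "
from st import *
go([0.5245,0.2995,0.0975],Rst())"
```

```text
clock 1.67 pos [0.5214 0.2998 0.1654] j [0.52 0.48 0.18 1.28 0.   0.47] F [-0.4  0.1  0. ]
shift [ 0.271 -0.014 -0.001] turn [ 0.007 -0.006 -0.014] rows>= 1.629776923349918 0.06619399197889185
```

apply_moves(targets=[0.1, -0.01, 0, 0, 0, 0, 1, 0.2, -0.012, 0, 0, 0, 0, 1, 0.27, -0.012, 0, 0, 0, 0, 1, 0.27, -0.012, 0, 0, 0, 0, 1, 0.27, -0.012, 0, 0, 0, 0, 1])

```text
clock: 2.08
eef_pos: [0.5272, 0.3005, 0.1018]
tool_rot: [-0.513, 0.487, 0.513, 0.486]
ft_force: [1.0, -0.7, 0.7]
grip_width: 0.0853
```

```bash
python3 -c "
from st import *
go([0.5245,0.2995,0.0975],Rst())
snap('wrist','w3');go([0.5245,0.2995,0.0975],Rst())"
```

```text
clock 2.08 pos [0.5272 0.3005 0.1018] j [0.52 0.53 0.09 1.13 0.   0.46] F [ 1.  -0.7  0.7]
shift [ 0.017  0.011 -0.003] turn [ 0.005 -0.001 -0.002] rows>= 0.12470034047502772 0.02070010816067402
clock 2.13 pos [0.5284 0.3009 0.103 ] j [0.52 0.53 0.09 1.13 0.   0.46] F [ 0.2 -0.3  0.5]
shift [ 0.022  0.016 -0.005] turn [0.004 0.002 0.003] rows>= 0.16527393592310466 0.02085200805650224
```

View pics/w3.png

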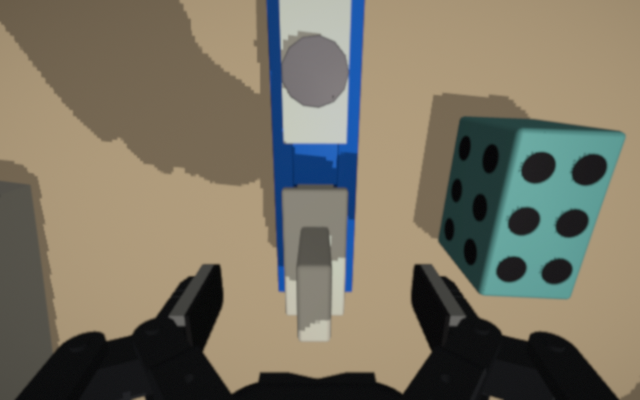

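apply_moves(targets=[0, 0, 0, 0, 0, 0, 1, 0, 0, 0, 0, 0, 0, 1, 0, 0, 0, 0, 0, 0, 1, 0, 0, 0, 0, 0, 0, 1])

```text
clock: 2.47
eef_pos: [0.529, 0.3001, 0.1024]
tool_rot: [0.513, -0.486, -0.513, -0.488]
ft_force: [-0.6, 0.5, 0.5]
grip_width: 0.0854
```

```bash
python3 -c "
from st import *
go([0.5245,0.2995,0.0975],Rst());print(bot.get_obs()['joint_vel'].round(3))"
```

```text
clock 2.47 pos [0.529  0.3001 0.1024] j [ 0.52  0.53  0.09  1.13 -0.    0.46] F [-0.6  0.5  0.5]
shift [ 0.02   0.018 -0.001] turn [0.001 0.002 0.003] rows>= 0.15993220615577816 0.015459438230561725
[-0.001  0.007 -0.009 -0.003 -0.001 -0.001]
```

apply_moves(targets=[0.019, 0.018, 0, 0, 0, 0, 1, 0.019, 0.018, 0, 0, 0, 0, 1, 0.019, 0.018, 0, 0, 0, 0, 0.3, 0.019, 0.018, 0, 0, 0, 0, 0, 0.019, 0.018, 0, 0, 0, 0, 0, 0.019, 0.018, 0, 0, 0, 0, 0, 0.019, 0.018, 0, 0, 0, 0, 0, 0.019, 0.018, 0, 0, 0, 0, 0, 0.019, 0.018, 0, 0, 0, 0, 0, 0.019, 0.018, 0, 0, 0, 0, 0, 0.019, 0.018, 0, 0, 0, 0, 0])

```text
clock: 3.38
eef_pos: [0.5241, 0.2996, 0.0967]
tool_rot: [0.513, -0.487, -0.513, -0.487]
ft_force: [0.2, -0.7, 0.6]
grip_width: 0.0135
```

```bash
python3 -c "
from st import *
go([0.5245,0.2995,0.0975],Rst())
print(bot.get_obs()['grip_width'],bot.get_obs()['ft_force'])
snap('wrist','w4')"
```

```text
clock 3.38 pos [0.5241 0.2996 0.0967] j [ 0.52  0.53  0.07  1.11 -0.    0.47] F [ 0.2 -0.7  0.6]
shift [-0.003 -0.002 -0.   ] turn [0.001 0.    0.001] rows>= 0.021443874302558223 0.005116658011468273
0.013452605993413955 [ 0.21194275 -0.66995224  0.55795024]
```

View pics/w4.png

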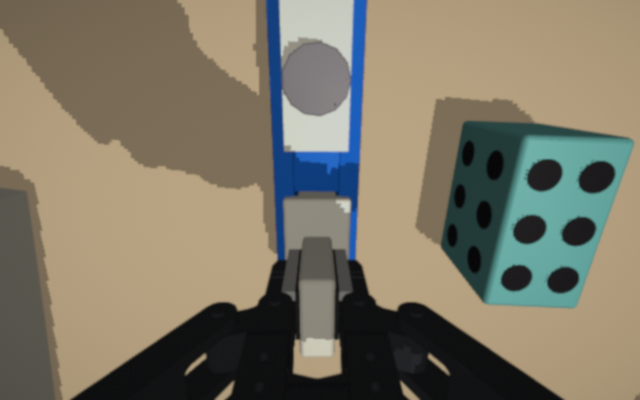

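apply_moves(targets=[-0.05, 0, 0, 0, 0, 0, 0, -0.15, 0, 0, 0, 0, 0, 0, -0.3, 0, 0, 0, 0, 0, 0, -0.45, 0, 0, 0, 0, 0, 0, -0.6, 0, 0, 0, 0, 0, 0, -0.75, 0, 0, 0, 0, 0, 0, -0.75, 0, 0, 0, 0, 0, 0, -0.75, 0, 0, 0, 0, 0, 0])

```text
clock: 4.1
eef_pos: [0.5252, 0.3003, 0.287]
tool_rot: [0.513, -0.485, -0.512, -0.489]
ft_force: [-0.0, -0.6, -2.3]
grip_width: 0.0134
```

```bash
cat >> st.py <<'E'
def Rd(yaw=-5.,phi=0.,tilt=35.):
    t=np.radians(tilt);Rz=R.from_euler('z',yaw,degrees=True).as_matrix()
    D=Rz@np.stack([[np.cos(t),0,np.sin(t)],[0,1,0],[-np.sin(t),0,np.cos(t)]],1)
    return D  # columns X,Y,Z of dock
def tool_at(D,phi=0.):
    D=D@R.from_euler('z',phi).as_matrix()
    return np.stack([-D[:,2],D[:,1],D[:,0]],1)
E
python3 -c "
from st import *
D=Rd()
M=np.array([.589,-.035,.156])
print(np.linalg.det(tool_at(D)))
go(M+D@[0,-.09,.17],tool_at(D))
snap('wrist','w5')
"
```

```text
1.0000000000000004
clock 4.1 pos [0.5252 0.3003 0.287 ] j [0.52 0.44 0.43 1.56 0.   0.47] F [-0.  -0.6 -2.3]
shift [-0.039  0.25  -1.655] turn [ 3.301 -0.892 -1.037] rows>= 10.036742950984907 14.296907523882671
```

View pics/w5.png

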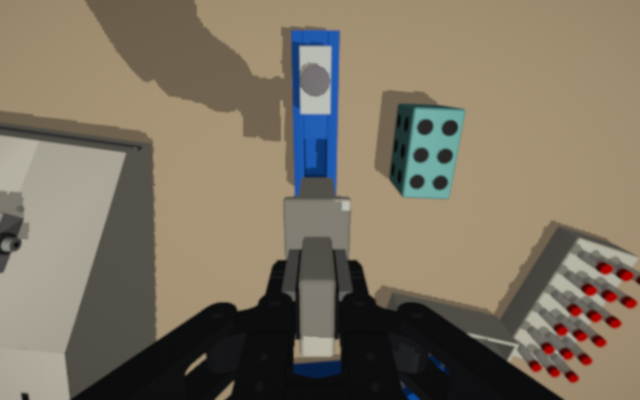

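apply_moves(targets=[-0.02, 0.06, -0.42, 0.825, -0.223, -0.26, 0, -0.02, 0.06, -0.42, 0.825, -0.223, -0.26, 0, -0.02, 0.06, -0.42, 0.825, -0.223, -0.26, 0, -0.02, 0.06, -0.42, 0.825, -0.223, -0.26, 0])

```text
clock: 4.48
eef_pos: [0.512, 0.1889, 0.2861]
tool_rot: [-0.401, 0.524, 0.394, 0.64]
ft_force: [0.3, 0.3, -0.9]
grip_width: 0.0137
```

```bash
cat > g1.py <<'E'
from st import *
D=Rd()
M=np.array([.589,-.035,.156])
go(M+D@[0,-.09,.17],tool_at(D))
E
python3 g1.py
```

```text
clock 4.48 pos [0.512  0.1889 0.2861] j [0.33 0.19 0.06 1.29 0.03 0.71] F [ 0.3  0.3 -0.9]
shift [-0.156 -0.349 -1.165] turn [ 2.46  -0.696 -0.771] rows>= 7.350683304274154 10.683326132091478
```

apply_moves(targets=[-0.07, -0.12, -0.42, 0.82, -0.23, -0.257, 0, -0.07, -0.12, -0.42, 0.82, -0.23, -0.257, 0, -0.07, -0.12, -0.42, 0.82, -0.23, -0.257, 0, -0.07, -0.12, -0.42, 0.82, -0.23, -0.257, 0])

```text
clock: 4.82
eef_pos: [0.5007, 0.0793, 0.2923]
tool_rot: [-0.271, 0.529, 0.26, 0.761]
ft_force: [-0.1, 1.5, -1.6]
grip_width: 0.0129
```

```bash
python3 g1.py
```

```text
clock 4.82 pos [0.5007 0.0793 0.2923] j [ 0.11 -0.02 -0.19  1.08  0.07  0.91] F [-0.1  1.5 -1.6]
shift [-0.117 -0.517 -0.578] turn [ 1.637 -0.464 -0.514] rows>= 4.70494383479089 7.112507342403224
```

apply_moves(targets=[-0.08, -0.27, -0.32, 0.82, -0.23, -0.257, 0, -0.08, -0.27, -0.32, 0.82, -0.23, -0.257, 0, -0.08, -0.27, -0.32, 0.82, -0.23, -0.257, 0, -0.08, -0.27, -0.32, 0.82, -0.23, -0.257, 0])

```text
clock: 5.15
eef_pos: [0.4887, -0.0254, 0.2963]
tool_rot: [-0.128, 0.508, 0.114, 0.844]
ft_force: [-0.8, 0.1, -1.7]
grip_width: 0.0133
```

```bash
python3 g1.py
```

```text
clock 5.15 pos [ 0.4887 -0.0254  0.2963] j [-0.13 -0.16 -0.36  0.9   0.12  1.12] F [-0.8  0.1 -1.7]
shift [-0.028 -0.335 -0.138] turn [ 0.816 -0.234 -0.26 ] rows>= 2.1786864849373293 3.5504889849577146
```

apply_moves(targets=[-0.028, -0.335, -0.138, 0.816, -0.234, -0.26, 0, -0.028, -0.335, -0.138, 0.816, -0.234, -0.26, 0, -0.028, -0.335, -0.138, 0.816, -0.234, -0.26, 0, -0.028, -0.335, -0.138, 0.816, -0.234, -0.26, 0, -0.028, -0.335, -0.138, 0.816, -0.234, -0.26, 0, -0.028, -0.335, -0.138, 0.816, -0.234, -0.26, 0, -0.028, -0.335, -0.138, 0.816, -0.234, -0.26, 0])

```text
clock: 5.73
eef_pos: [0.4873, -0.112, 0.2974]
tool_rot: [0.017, 0.461, -0.033, 0.887]
ft_force: [0.2, -1.1, -1.5]
grip_width: 0.0134
```

```bash
python3 g1.py; python3 -c "
from h import *
print(bot.get_obs()['joint_vel'].round(3));snap('wrist','w6')"
```

```text
clock 5.73 pos [ 0.4873 -0.112   0.2974] j [-0.31 -0.22 -0.48  0.71  0.13  1.38] F [ 0.2 -1.1 -1.5]
shift [ 0.    -0.018 -0.015] turn [ 0.021  0.003 -0.014] rows>= 0.13745779321711005 0.10379697576883273
[ 0.006 -0.     0.024 -0.002 -0.002  0.007]
```

View pics/w6.png

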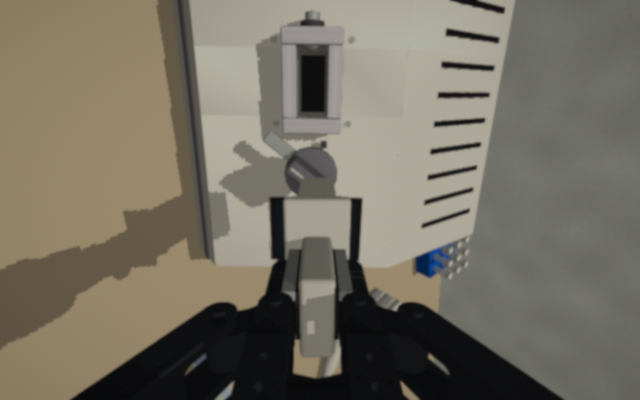

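```bash
cat > dock.py <<'E'
from st import *
import sys
def dock(name,c,yaw0=-5.,M0=np.array([.589,-.035,.156])):
    z=np.load(name+'.npz');W=cloud(z['d'],c,z['T'])
    D0=Rd(yaw0);L=(W-M0)@D0
    deck=(abs(L[...,0])<.08)&(L[...,1]>-.12)&(L[...,1]<.12)&(L[...,2]<-.015)&(L[...,2]>-.035)
    m,n,r=fitplane(W[deck]);print('deck n',n.round(4),'yaw',np.degrees(np.arctan2(-n[1],-n[0])).round(2),'tilt',np.degrees(np.arccos(n[2])).round(2),r)
    h=(W-m)@n
    fr=(abs(L[...,0])<.04)&(abs(L[...,1])<.06)&(h>.022)&(h<.030)
    mf,nf,rf=fitplane(W[fr]);print('frame n',nf.round(4),'yaw',np.degrees(np.arctan2(-nf[1],-nf[0])).round(2),'tilt',np.degrees(np.arccos(nf[2])).round(2),'h',((mf-m)@n).round(4),fr.sum())
    Pl=(W[fr]-M0)@D0
    rc=cv2.minAreaRect((Pl[:,:2]*1000).astype(np.float32));print(rc)
    zc=np.median(Pl[:,2]); C=M0+D0@np.array([rc[0][0]/1000,rc[0][1]/1000,zc]);print('mouth',C.round(4))
    return W,L,h,fr
if __name__=='__main__':
    dock(sys.argv[1],bot.camera_params(sys.argv[2]))
E
python3 dock.py w6 wrist; python3 - <<'E'
import numpy as np
from h import *
z=np.load('top0.npz');np.savez('top0.npz',p=z['p'],d=z['d'],T=bot.camera_params('top')['T'])
z=np.load('scene0.npz');np.savez('scene0.npz',p=z['p'],d=z['d'],T=bot.camera_params('scene')['T'])
E
python3 dock.py top0 top;python3 dock.py scene0 scene; python3 -c "
import cv2
p=cv2.imread('pics/w6.png');cv2.imwrite('pics/w6c.png',cv2.resize(p[5:205,240:390],None,fx=3.9,fy=2.95,interpolation=cv2.INTER_CUBIC))
cv2.imwrite('pics/w6d.png',cv2.resize(p[5:145,260:365],None,fx=4.2,fy=4.2,interpolation=cv2.INTER_CUBIC))
cv2.imwrite('pics/w6e.png',cv2.resize(p[190:370,240:390],None,fx=3.3,fy=3.3,interpolation=cv2.INTER_CUBIC))
"
```

```text
deck n [-0.5718  0.0502  0.8189] yaw -5.02 tilt 35.03 0.00042058635058692036
frame n [-0.5707  0.0506  0.8196] yaw -5.06 tilt 34.95 h 0.0254 4283
((-2.5717201232910156, 7.331211090087891), (99.53755187988281, 53.919776916503906), 89.90091705322266)
mouth [ 0.5865 -0.0274  0.1561]
deck n [-0.569   0.0531  0.8206] yaw -5.33 tilt 34.86 0.0013134244804184224
frame n [-0.573   0.0503  0.818 ] yaw -5.01 tilt 35.11 h 0.0254 421
((-2.6143341064453125, 4.102989196777344), (95.79408264160156, 55.98970031738281), 89.5028305053711)
mouth [ 0.5868 -0.0307  0.1551]
deck n [-0.5715  0.052   0.819 ] yaw -5.2 tilt 35.02 0.0007609191565448446
frame n [-0.5534  0.0509  0.8313] yaw -5.25 tilt 33.76 h 0.0248 201
((2.2985076904296875, 5.056476593017578), (91.89961242675781, 60.64744186401367), 88.54796600341797)
mouth [ 0.5927 -0.0303  0.1553]
```

View pics/w6d.png

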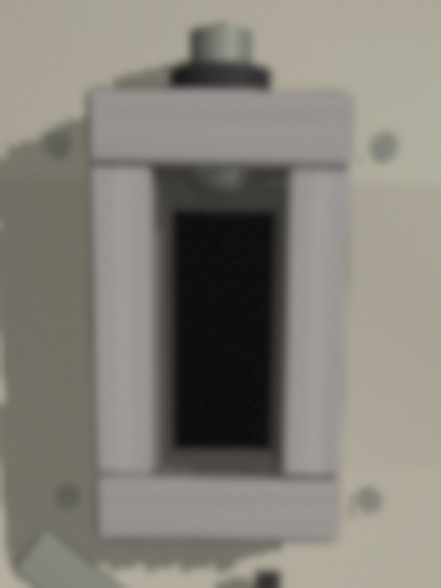

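View pics/w6e.png

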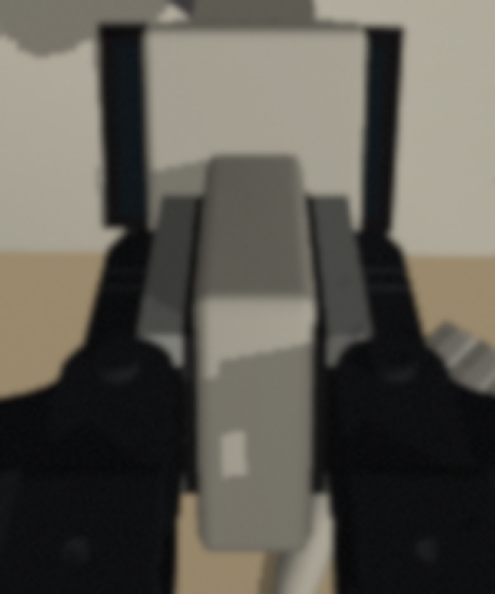

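```bash
cat > d2.py <<'E'
from dock import *
import sys
c=bot.camera_params('wrist')
W,L,h,fr=dock(sys.argv[1],c)
Pl=L[fr]*1000; xs=Pl[:,0]-np.median([Pl[:,0].min(),Pl[:,0].max()])
q=Pl[(abs(xs)>14)]
print(cv2.minAreaRect(q[:,:2].astype(np.float32)))
# line scans for y extents / inner edges
for s in (-20,-15,15,20):
    a=Pl[abs(xs-s)<2];print(s,a[:,1].min().round(2),a[:,1].max().round(2))
for y in (-25,-10,5,20,30):
    a=Pl[abs(Pl[:,1]-y)<2];x=np.sort(a[:,0]);g=np.argmax(np.diff(x));print('y',y,x[0].round(2),x[-1].round(2),'gap',x[g].round(2),x[g+1].round(2))
for x in (-8,-5,0,3):
    a=Pl[abs(Pl[:,0]-x)<1.5];y=np.sort(a[:,1]);g=np.argmax(np.diff(y));print('x',x,y[0].round(2),y[-1].round(2),'gap',y[g].round(2),y[g+1].round(2))
E
python3 d2.py w6
```

```text
deck n [-0.5718  0.0502  0.8189] yaw -5.02 tilt 35.03 0.00042058635058692036
frame n [-0.5707  0.0506  0.8196] yaw -5.06 tilt 34.95 h 0.0254 4283
((-2.5717201232910156, 7.331211090087891), (99.53755187988281, 53.919776916503906), 89.90091705322266)
mouth [ 0.5865 -0.0274  0.1561]
((-2.579906463623047, 2.5969772338867188), (89.91091918945312, 53.919776916503906), 89.90091705322266)
-20 -41.64 46.8
-15 -41.76 47.01
15 -42.38 47.34
20 -42.18 47.52
y -25 -29.29 24.25 gap -16.55 11.29
y -10 -28.92 23.62 gap -17.07 11.78
y 5 -29.53 24.08 gap -16.92 11.5
y 20 -29.1 23.64 gap -16.72 11.96
y 30 -28.91 24.05 gap -0.29 11.77
x -8 -41.48 52.1 gap -28.64 32.71
x -5 -41.48 52.61 gap -28.68 30.35
x 0 -42.37 55.72 gap -28.58 31.16
x 3 -42.45 51.86 gap -28.64 32.82
```

```bash
cat > hand.py <<'E'
from st import *
import sys
c=bot.camera_params('wrist');z=np.load(sys.argv[1]+'.npz')
L=cloud(z['d'],c,c['tool_from_camera'])*1000
def rep(m,l):
    P=L[m];r=cv2.minAreaRect(P[:,1:].astype(np.float32));print(l,len(P),'tool x med',np.median(P[:,0]).round(2),'yz rect',np.round(r[0],2),np.round(r[1],2),round(r[2],2)); print(fitplane(P)[1:])
n=(abs(L[...,2])<12)&(abs(L[...,1])<30)
rep(n&(L[...,0]>-41)&(L[...,0]<-33),'top')
n=(abs(L[...,2])<24)&(abs(L[...,1])<60)
rep(n&(L[...,0]>-2)&(L[...,0]<6)&(abs(L[...,2])<17),'flange')
m=(L[...,0]>-28)&(L[...,0]<-4)&(L[...,1]>10)&(L[...,1]<26)&(abs(L[...,2])<7); rep(m,'tab edge'); print(np.median(L[m],axis=0))
m=(L[...,0]>-0)&(L[...,0]<4)&(L[...,1]>24)&(L[...,1]<44);print('flange ext y',L[m][:,1].max(),'z',L[m][:,2].min(),L[m][:,2].max())
E
python3 hand.py w6; python3 hand.py w4
python3 -c "
from st import *
D=Rd(-5.03);M0=np.array([.589,-.035,.156]);z=np.load('w6.npz');W=cloud(z['d'],bot.camera_params('wrist'),z['T']);L=(W-M0)@D
m=(abs(L[...,0])<.03)&(abs(L[...,1])<.045)&(L[...,2]>-.006)&(L[...,2]<.004)
zc=np.median(L[m][:,2]);print(zc);print((M0+D@[-.0026,.00265,zc]).round(4))"
```

```text
top 3664 tool x med -38.67 yz rect [-1.45  0.96] [23.83 36.92] 85.58
(array([ 9.99997810e-01, -2.08735263e-03,  1.50213161e-04]), np.float64(0.3177905297571144))
flange 3219 tool x med 1.29 yz rect [18.5 -0.8] [32.03 32.7 ] 89.61
(array([ 9.99965485e-01, -8.30510511e-03,  2.34308019e-04]), np.float64(0.31424018122734015))
tab edge 848 tool x med -17.79 yz rect [15.12  0.61] [ 5.24 14.81] 19.1
(array([-0.0167327 ,  0.99971627,  0.01695279]), np.float64(0.19074088033952294))
[-17.79044192  15.87439034  -0.13821807]
flange ext y 34.86493671225341 z -16.857997170774762 15.140098997622898
top 3672 tool x med -38.6 yz rect [-1.48  0.43] [23.95 36.51] 87.98
(array([ 9.99999203e-01, -1.05956498e-03,  6.87206297e-04]), np.float64(0.32219711426617104))
flange 3216 tool x med 1.36 yz rect [18.51 -0.81] [32.41 32.05] 0.24
(array([9.99996540e-01, 2.60224702e-03, 3.85444950e-04]), np.float64(0.34159026464316433))
tab edge 849 tool x med -17.72 yz rect [15.23  0.53] [ 5.21 14.88] 18.07
(array([-0.02044907,  0.9995626 ,  0.02136451]), np.float64(0.19099330030674205))
[-17.71859385  15.89099888  -0.14313711]
flange ext y 34.66182093037567 z -16.807307984753475 15.18468994376978
0.0018783722990685279
[ 0.586  -0.0321  0.156 ]
```

```bash
cat > g2.py <<'E'
from st import *
import sys
D=Rd(-5.03)
M=np.array([.586,-.0321,.156])
if __name__=='__main__':
    a=[float(v) for v in sys.argv[1:4]]
    go(M+D@(np.array(a)/1000),tool_at(D))
    o=bot.get_obs();print('local',((o['eef_pos']-M)@D*1000).round(2),'F local',(o['ft_force']@D).round(2),'T',(o['ft_torque']@D).round(2),'grip',o['grip_width'].round(4))
E
python3 g2.py 0 0.5 120
```

```text
clock 5.78 pos [ 0.4877 -0.112   0.298 ] j [-0.31 -0.22 -0.48  0.71  0.13  1.38] F [-0.   0.4 -1.2]
shift [ 0.197  0.354 -0.024] turn [ 0.022  0.005 -0.015] rows>= 2.429688800752721 0.10894998875909306Traceback (most recent call last):
  File "g2.py", line 8, in <module>
    o=bot.get_obs();print('local',((o['eef_pos']-M)@D*1000).round(2),'F local',(o['ft_force']@D).round(2),'T',(o['ft_torque']@D).round(2),'grip',o['grip_width'].round(4))
                                                                                                                                                 ^^^^^^^^^^^^^^^^^^^^^
AttributeError: 'float' object has no attribute 'round'
```

apply_moves(targets=[0, 0.15, -0.024, 0.022, 0, -0.015, 0, 0.05, 0.3, -0.024, 0.022, 0, -0.015, 0, 0.12, 0.354, -0.024, 0.022, 0, -0.015, 0, 0.197, 0.354, -0.024, 0.022, 0, -0.015, 0, 0.197, 0.354, -0.024, 0.022, 0, -0.015, 0, 0.197, 0.354, -0.024, 0.022, 0, -0.015, 0, 0.197, 0.354, -0.024, 0.022, 0, -0.015, 0, 0.197, 0.354, -0.024, 0.022, 0, -0.015, 0, 0.197, 0.354, -0.024, 0.022, 0, -0.015, 0])

```text
clock: 6.53
eef_pos: [0.5183, -0.0266, 0.2563]
tool_rot: [0.021, 0.459, -0.04, 0.888]
ft_force: [0.9, 0.2, -1.0]
grip_width: 0.0131
```

```bash
sed -i "s/o\['grip_width'\].round(4)/round(o['grip_width'],4)/" g2.py; python3 g2.py 0 0.5 105; python3 -c "
from h import *
snap('wrist','w7');snap('top','t1')"
```

```text
clock 6.53 pos [ 0.5183 -0.0266  0.2563] j [-0.03 -0.16 -0.55  0.57 -0.03  1.62] F [ 0.9  0.2 -1. ]
shift [ 0.065  0.004 -0.008] turn [-0.005  0.012  0.003] rows>= 0.3907467235236775 0.05414925010890134
local [  1.88  -0.41 121.16] F local [ 0.18  0.27 -1.36] T [ 0.01  0.77 -0.02] grip 0.0131
```

View pics/w7.png

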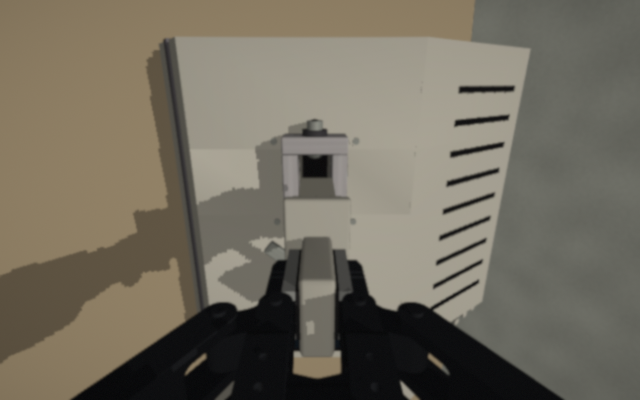

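```bash
sed -i 's/^for x in.*/sys.exit()/' d2.py; python3 d2.py w7 ; python3 -c "
import cv2
p=cv2.imread('pics/w7.png');cv2.imwrite('pics/w7c.png',cv2.resize(p[110:260,250:380],None,fx=4,fy=4,interpolation=cv2.INTER_CUBIC))"
```

```text
File "d2.py", line 14
    a=Pl[abs(Pl[:,0]-x)<1.5];y=np.sort(a[:,1]);g=np.argmax(np.diff(y));print('x',x,y[0].round(2),y[-1].round(2),'gap',y[g].round(2),y[g+1].round(2))
IndentationError: unexpected indent
```

View pics/w7c.png

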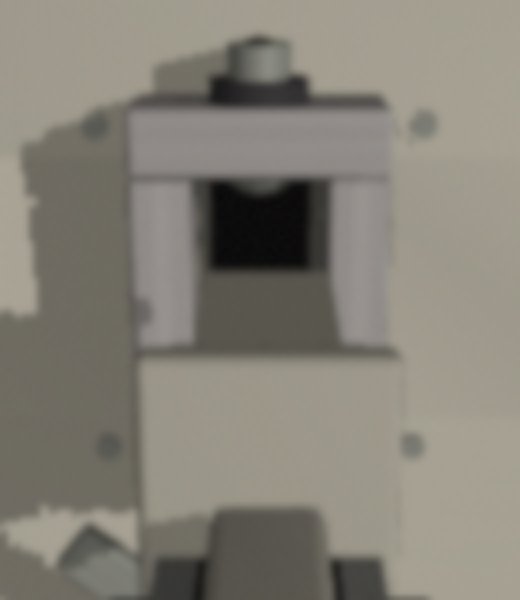

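```bash
head -12 d2.py > d3.py; python3 d3.py w7;python3 hand.py w7
```

```text
deck n [-0.5716  0.0516  0.8189] yaw -5.16 tilt 35.03 0.00039081857513062013
frame n [-0.5713  0.0561  0.8189] yaw -5.61 tilt 35.03 h 0.0254 2531
((-2.815401077270508, 27.195396423339844), (54.4272346496582, 61.1976432800293), 1.4828481674194336)
mouth [ 0.5881 -0.0076  0.1558]
((-2.6093406677246094, 21.818912506103516), (51.88726806640625, 54.017372131347656), 89.941162109375)
-20 -1.41 47.78
-15 -0.39 47.77
15 4.02 47.3
20 -0.95 47.74
top 3670 tool x med -38.65 yz rect [-1.25 -2.42] [37.22 23.45] 11.08
(array([ 9.99998779e-01, -1.56232409e-03,  2.60857217e-05]), np.float64(0.3110235873952393))
flange 3225 tool x med 1.31 yz rect [18.48 -0.84] [32.2  32.15] 0.69
(array([-0.99999552,  0.00106288,  0.00279704]), np.float64(0.3306311795077589))
tab edge 852 tool x med -17.63 yz rect [15.13  0.58] [ 5.13 14.94] 17.05
(array([-0.01779625,  0.99979338,  0.00982296]), np.float64(0.16361373143979818))
[-17.62845033  15.88526613  -0.13290439]
flange ext y 34.476250908706895 z -16.751423183612893 15.251706036914454Traceback (most recent call last):
  File "d3.py", line 12, in <module>
    a=Pl[abs(Pl[:,1]-y)<2];x=np.sort(a[:,0]);g=np.argmax(np.diff(x));print('y',y,x[0].round(2),x[-1].round(2),'gap',x[g].round(2),x[g+1].round(2))
                                               ~~~~~~~~~^^^^^^^^^^^^
    return _wrapfunc(a, 'argmax', axis=axis, out=out, **kwds)
    return bound(*args, **kwds)
ValueError: attempt to get argmax of an empty sequence
```

apply_moves(targets=[0, 0.004, -0.008, -0.005, 0.012, 0.003, 0, 0.03, 0.004, -0.008, -0.005, 0.012, 0.003, 0, 0.06, 0.004, -0.008, -0.005, 0.012, 0.003, 0, 0.09, 0.004, -0.008, -0.005, 0.012, 0.003, 0, 0.09, 0.004, -0.008, -0.005, 0.012, 0.003, 0, 0.09, 0.004, -0.008, -0.005, 0.012, 0.003, 0, 0.09, 0.004, -0.008, -0.005, 0.012, 0.003, 0])

```text
clock: 7.22
eef_pos: [0.5293, -0.0261, 0.2351]
tool_rot: [0.02, 0.462, -0.039, 0.886]
ft_force: [-0.2, 0.2, -1.3]
grip_width: 0.0133
```

```bash
python3 g2.py 0 0.5 80; python3 -c "
from h import *
snap('wrist','w8')"; python3 g2.py 0 0.5 80;python3 -c "
import cv2
p=cv2.imread('pics/w8.png');cv2.imwrite('pics/w8c.png',cv2.resize(p[110:260,250:380],None,fx=4,fy=4,interpolation=cv2.INTER_CUBIC))"
```

```text
clock 7.22 pos [ 0.5293 -0.0261  0.2351] j [-0.03 -0.12 -0.57  0.51 -0.03  1.62] F [-0.2  0.2 -1.3]
shift [ 0.07  -0.002  0.005] turn [ 0.002 -0.005 -0.   ] rows>= 0.42145530303831386 0.021406510647338936
local [-1.31  0.99 97.52] F local [-0.89  0.14 -0.97] T [-0.03  0.73 -0.05] grip 0.0133
clock 7.27 pos [ 0.5294 -0.0261  0.2355] j [-0.03 -0.12 -0.57  0.51 -0.03  1.62] F [ 0.9 -0.4 -1.4]
shift [ 0.071 -0.002  0.004] turn [ 0.002 -0.004 -0.001] rows>= 0.4264032821132001 0.016895250935846654
local [-1.03  1.02 97.74] F local [-0.03 -0.29 -1.74] T [-0.02  0.72  0.01] grip 0.0135
```

View pics/w8c.png

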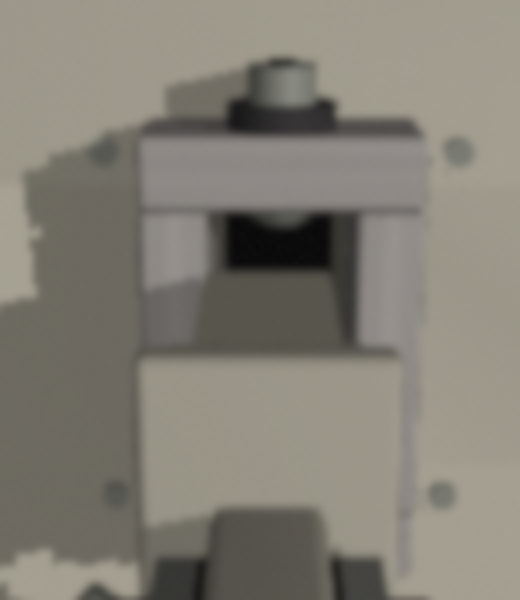

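```bash
cat > chk.py <<'E'
from g2 import *
import sys
c=bot.camera_params('wrist')
for n in sys.argv[1:]:
    z=np.load(n+'.npz');T=z['T']
    pts=np.array([[-27,45,0],[27,45,0],[-27,-45,0],[27,-45,0],[-14,31,0],[14,31,0],[-14,-31,0],[14,-31,0]])/1000
    q=proj(M+pts@D.T,c,T);print(n,q.round(1).tolist())
    im=cv2.resize(z['p'][:,:,::-1],None,fx=4,fy=4,interpolation=cv2.INTER_CUBIC)
    for a in q: 
        p=tuple(int(round(v)) for v in (a+.5)*4-.5); cv2.drawMarker(im,p,(0,0,255),cv2.MARKER_CROSS,14,1)
    lo=(q.min(0)*4).astype(int)-40; 
    cv2.imwrite(f'pics/{n}_m.png',im[max(lo[1],0):max(lo[1],0)+580,max(lo[0],0):lo[0]+400])
E
python3 chk.py w6 w8
```

```text
w6 [[279.4, 24.6], [343.3, 25.4], [281.9, 132.8], [339.6, 133.4], [295.0, 43.2], [327.6, 43.6], [295.7, 117.5], [326.1, 117.9]]
w8 [[282.8, 143.4], [356.7, 143.5], [286.3, 253.4], [352.3, 253.5], [300.9, 162.3], [338.4, 162.3], [302.0, 237.9], [336.7, 237.9]]
```

View pics/w6_m.png

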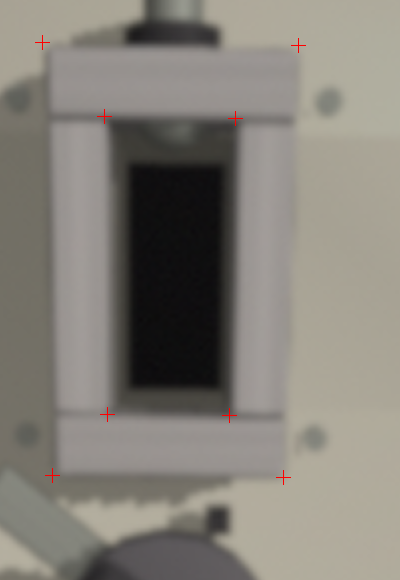

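View pics/w8_m.png

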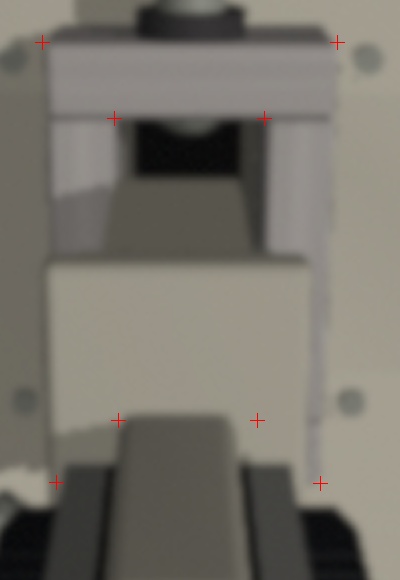

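```bash
python3 - <<'E'
from g2 import *
c=bot.camera_params('wrist');z=np.load('w8.npz');Tt=z['T']@np.linalg.inv(c['tool_from_camera'])
print(Tt.round(4));print((D.T@(Tt[:3,3]-M)*1000).round(2));print(R.from_matrix(Tt[:3,:3].T@tool_at(D)).as_rotvec())
print((np.linalg.inv(Tt)@np.append(M,1)).round(5))
print(((np.linalg.inv(Tt)@np.c_[M+np.array([[-.027,.045,0],[.027,.045,0]])@D.T,[1,1]].T).T*1000).round(2))
o=bot.get_obs();print(o['eef_pos'],o['clock'])
E
```

```text
[[ 5.693e-01  8.690e-02  8.175e-01  5.293e-01]
 [-4.990e-02  9.962e-01 -7.110e-02 -2.610e-02]
 [-8.206e-01 -3.000e-04  5.715e-01  2.351e-01]
 [ 0.000e+00  0.000e+00  0.000e+00  1.000e+00]]
[-1.31  0.99 97.52]
[ 0.00086738 -0.00252304 -0.00019479]
[ 0.09752 -0.00101  0.00155  1.     ]
[[  97.59   44.01  -25.41 1000.  ]
 [  97.46   43.97   28.59 1000.  ]]
[ 0.5293989  -0.02609613  0.2354742 ] 7.2667
```

```bash
python3 - <<'E'
from g2 import *
c=bot.camera_params('wrist');z=np.load('w8.npz');print(c['tool_from_camera'],c['cx'],c['cy'],c['fx'])
T=z['T'];X=M+D@[.027,.045,0]
P=(X-T[:3,3])@T[:3,:3];print(P, P[0]/-P[2]*c['fx']+c['cx'], proj(X,c,T))
print(np.linalg.det(T[:3,:3]),T[:3,:3].T@T[:3,:3])
E
```

```text
[[-7.02676078e-04  3.23030200e-01 -9.46388396e-01 -1.44050217e-01]
 [ 3.05627420e-04  9.46388655e-01  3.23030062e-01  8.35859760e-02]
 [ 9.99999706e-01 -6.22567472e-05 -7.63731555e-04 -7.89019291e-04]
 [ 0.00000000e+00  0.00000000e+00  0.00000000e+00  1.00000000e+00]] 316.7173962032902 198.9533714720289 330.0889911457417
[ 0.02919766  0.04051662 -0.2413794 ] 356.64551759023647 [[356.68536985 143.49114924]]
1.0 [[ 1.00000000e+00  2.67128818e-17 -1.80656852e-16]
 [ 2.67128818e-17  1.00000000e+00  1.00297658e-16]
 [-1.80656852e-16  1.00297658e-16  1.00000000e+00]]
```

```bash
for i in 1 2; do python3 - <<'E'
from h import *
for i in range(2):
    c=bot.camera_params('wrist')['tool_from_camera'];print((c[:3,3]*1000).round(3),c[2].round(5))
print(bot.camera_params('top')['T'][:3,3])
E
done
```

```text
[-144.05    83.586   -0.789] [ 1.0e+00 -6.0e-05 -7.6e-04 -7.9e-04]
[-144.05    83.586   -0.789] [ 1.0e+00 -6.0e-05 -7.6e-04 -7.9e-04]
[ 0.31230912 -0.0137033   1.33512352]
[-144.05    83.586   -0.789] [ 1.0e+00 -6.0e-05 -7.6e-04 -7.9e-04]
[-144.05    83.586   -0.789] [ 1.0e+00 -6.0e-05 -7.6e-04 -7.9e-04]
[ 0.31230912 -0.0137033   1.33512352]
```

```bash
python3 - <<'E'
from h import *
def s():
    o=bot.get_obs();c=bot.camera_params('wrist')['tool_from_camera'];print(o['clock'],(c[:3,3]*1000).round(3),c[2].round(5),(T_tool(o)@c)[:3,3].round(5),o['eef_pos'].round(5))
for n in ('w2','w4','w6','w7','w8'):
    print(n)
s();bot.camera('wrist');s();bot.camera('wrist');s()
E
```

```text
w2
w4
w6
w7
w8
7.2667 [-144.05    83.586   -0.789] [ 1.0e+00 -6.0e-05 -7.6e-04 -7.9e-04] [0.45392 0.06442 0.35315] [ 0.5294  -0.0261   0.23547]
7.3167 [-144.051   83.586   -0.788] [ 1.0e+00 -6.0e-05 -7.6e-04 -7.9e-04] [0.45394 0.06442 0.3534 ] [ 0.52947 -0.0261   0.23576]
7.3667 [-144.051   83.586   -0.788] [ 1.0e+00 -6.0e-05 -7.6e-04 -7.9e-04] [0.45391 0.06442 0.35348] [ 0.52947 -0.0261   0.23585]
```

```bash
python3 g2.py 0.8 1.4 80
```

```text
clock 7.37 pos [ 0.5295 -0.0261  0.2359] j [-0.03 -0.12 -0.57  0.51 -0.03  1.62] F [ 0.4 -0.7 -0.6]
shift [0.072 0.001 0.006] turn [ 0.002 -0.002 -0.001] rows>= 0.4337430658989713 0.012251911145119082
local [-0.76  1.02 98.02] F local [ 0.01 -0.7  -0.72] T [-0.01  0.76 -0.03] grip 0.0134
```

apply_moves(targets=[0, 0.002, 0.006, 0.002, 0, 0, 0, 0, 0.002, 0.006, 0.002, 0, 0, 0, 0.024, 0.002, 0.006, 0.002, 0, 0, 0, 0.048, 0.002, 0.006, 0.002, 0, 0, 0, 0.072, 0.002, 0.006, 0.002, 0, 0, 0, 0.072, 0.002, 0.006, 0.002, 0, 0, 0, 0.072, 0.002, 0.006, 0.002, 0, 0, 0, 0.072, 0.002, 0.006, 0.002, 0, 0, 0, 0.072, 0.002, 0.006, 0.002, 0, 0, 0, 0.072, 0.002, 0.006, 0.002, 0, 0, 0])

```text
clock: 8.2
eef_pos: [0.541, -0.0266, 0.222]
tool_rot: [0.02, 0.462, -0.039, 0.886]
ft_force: [0.1, -0.7, -1.5]
grip_width: 0.0129
```

```bash
python3 g2.py 0.8 1.4 70; python3 -c "
from h import *
snap('wrist','w9')"; python3 chk.py w9
```

```text
clock 8.2 pos [ 0.541  -0.0266  0.222 ] j [-0.03 -0.08 -0.57  0.47 -0.03  1.62] F [ 0.1 -0.7 -1.5]
shift [ 0.04 -0.    0.  ] turn [-0.    -0.002 -0.001] rows>= 0.24057737688447553 0.00931318243671991
local [ 0.73  1.51 80.03] F local [-0.75 -0.65 -1.3 ] T [-0.02  0.71 -0.04] grip 0.0129
w9 [[277.0, 148.4], [356.3, 148.4], [281.5, 265.0], [351.8, 265.0], [296.5, 168.5], [336.8, 168.5], [298.1, 248.6], [335.2, 248.6]]
```

View pics/w9_m.png

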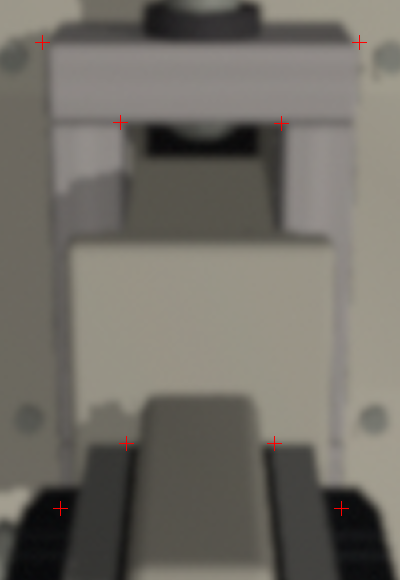

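apply_moves(targets=[0.03, 0, 0, 0, 0, 0, 0, 0.06, 0, 0, 0, 0, 0, 0, 0.1, 0, 0, 0, 0, 0, 0, 0.14, 0, 0, 0, 0, 0, 0, 0.18, 0, 0, 0, 0, 0, 0, 0.2, 0, 0, 0, 0, 0, 0, 0.2, 0, 0, 0, 0, 0, 0, 0.2, 0, 0, 0, 0, 0, 0, 0.2, 0, 0, 0, 0, 0, 0, 0.2, 0, 0, 0, 0, 0, 0])

```text
clock: 9.08
eef_pos: [0.5694, -0.0291, 0.1811]
tool_rot: [0.02, 0.462, -0.039, 0.886]
ft_force: [0.0, -0.6, -1.1]
grip_width: 0.0134
```

```bash
python3 g2.py 0.8 1.4 20; python3 -c "
from h import *
snap('wrist','w10')"; python3 chk.py w10; python3 hand.py w10
```

```text
clock 9.08 pos [ 0.5694 -0.0291  0.1811] j [-0.04  0.03 -0.59  0.34 -0.03  1.61] F [ 0.  -0.6 -1.1]
shift [ 0.041 -0.     0.   ] turn [-0.    -0.002 -0.001] rows>= 0.2443706746296125 0.008613902305074993
local [ 0.69  1.52 30.19] F local [-0.53 -0.55 -0.91] T [ 0.04  0.71 -0.06] grip 0.0134
w10 [[266.6, 164.9], [366.8, 164.9], [273.5, 305.9], [359.9, 305.9], [291.4, 189.8], [342.0, 189.8], [293.8, 286.5], [339.6, 286.5]]
top 3689 tool x med -38.64 yz rect [-1.58  1.03] [23.86 36.75] 85.43
(array([-0.99999012,  0.00428462,  0.00118722]), np.float64(0.30401678574336943))
flange 3231 tool x med 1.32 yz rect [-12.7   -0.89] [94.51 31.97] 0.02
(array([-0.99998815,  0.00459058,  0.00161975]), np.float64(0.3264800780055499))
tab edge 851 tool x med -17.83 yz rect [15.05  0.48] [ 4.88 14.8 ] 16.25
(array([-0.0157814 ,  0.99980344,  0.01200087]), np.float64(0.18985384144623244))
[-17.83383961  15.88158318  -0.13415295]
flange ext y 34.555533243077434 z -16.792070898023926 15.116524039711969
```

View pics/w10_m.png

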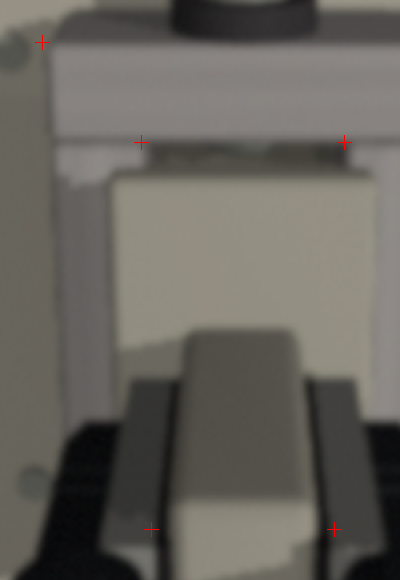

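apply_moves(targets=[0.02, 0, 0, 0, 0, 0, 0, 0.035, 0, 0, 0, 0, 0, 0, 0.045, 0, 0, 0, 0, 0, 0, 0.055, 0, 0, 0, 0, 0, 0, 0.065, 0, 0, 0, 0, 0, 0, 0.075, 0, 0, 0, 0, 0, 0, 0.08, 0, 0, 0, 0, 0, 0, 0.08, 0, 0, 0, 0, 0, 0, 0.08, 0, 0, 0, 0, 0, 0])

```text
clock: 9.88
eef_pos: [0.581, -0.0308, 0.1639]
tool_rot: [0.02, 0.462, -0.04, 0.886]
ft_force: [2.7, -4.3, -2.7]
grip_width: 0.0135
```

```bash
python3 g2.py 0.8 1.4 8.7
```

```text
clock 9.88 pos [ 0.581  -0.0308  0.1639] j [-0.04  0.08 -0.59  0.29 -0.03  1.61] F [ 2.7 -4.3 -2.7]
shift [0.003 0.002 0.002] turn [-0.001 -0.004  0.002] rows>= 0.02283860201192962 0.01737446924000697
local [0.41 0.9  9.41] F local [ 0.98 -4.04 -3.99] T [-0.88  0.29  0.  ] grip 0.0135
```

apply_moves(targets=[0.005, 0, 0, 0, 0, 0, 0, 0.01, 0, 0, 0, 0, 0, 0, 0.01, 0, 0, 0, 0, 0, 0, 0.01, 0, 0, 0, 0, 0, 0])

```text
clock: 10.22
eef_pos: [0.582, -0.0308, 0.1621]
tool_rot: [0.02, 0.462, -0.04, 0.886]
ft_force: [-2.2, -4.5, -0.4]
grip_width: 0.0136
```

```bash
python3 g2.py 0.8 1.4 8.7;  python3 -c "
from h import *
snap('wrist','w11')"; python3 chk.py w11; python3 hand.py w11
```

```text
clock 10.22 pos [ 0.582  -0.0308  0.1621] j [-0.04  0.08 -0.59  0.29 -0.03  1.61] F [-2.2 -4.5 -0.4]
shift [-0.005  0.002  0.003] turn [-0.001 -0.004  0.002] rows>= 0.03724869600018438 0.018195705257509517
local [0.12 0.92 7.39] F local [-1.7  -4.63  0.71] T [-1.13  0.55 -0.04] grip 0.0136
w11 [[260.7, 174.6], [375.0, 174.6], [269.4, 330.7], [366.1, 330.8], [289.0, 202.5], [346.6, 202.5], [292.1, 309.6], [343.4, 309.6]]
top 3671 tool x med -38.66 yz rect [-1.46  0.51] [23.89 36.55] 87.56
(array([-9.99986675e-01,  5.12963483e-03,  5.80841480e-04]), np.float64(0.32398198150301283))
flange 3242 tool x med 1.35 yz rect [25.12 -0.15] [46.13 33.44] 0.84
(array([ 9.99994275e-01, -3.35090486e-03,  4.70295074e-04]), np.float64(0.3186524099052516))
tab edge 855 tool x med -17.57 yz rect [15.02  0.57] [ 5.29 14.89] 17.08
(array([-0.01546278,  0.9995817 ,  0.02444009]), np.float64(0.20165022006713101))
[-17.56761243  15.82468148  -0.15903934]
flange ext y 34.41486608475466 z -16.78827052252922 15.161929518964103
```

View pics/w11.png

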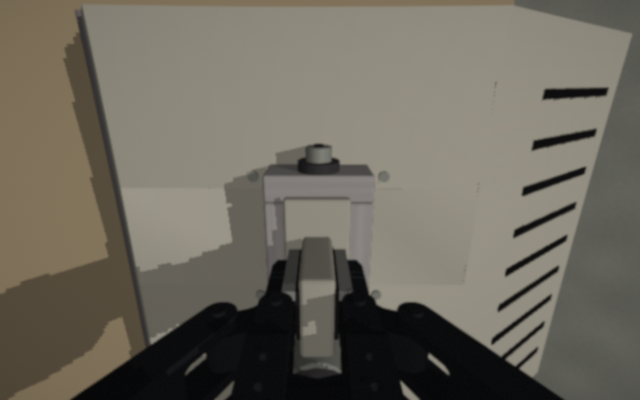

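apply_moves(targets=[0.004, 0, 0, 0, 0, 0, 0, 0.008, 0, 0, 0, 0, 0, 0, 0.008, 0, 0, 0, 0, 0, 0])

```text
clock: 10.52
eef_pos: [0.582, -0.0309, 0.162]
tool_rot: [0.02, 0.462, -0.04, 0.886]
ft_force: [-18.4, -4.7, 16.9]
grip_width: 0.013
```

```bash
python3 g2.py 0.8 1.4 8.7
```

```text
clock 10.52 pos [ 0.582  -0.0309  0.162 ] j [-0.04  0.08 -0.59  0.29 -0.03  1.61] F [-18.4  -4.7  16.9]
shift [-0.006  0.002  0.003] turn [-0.001 -0.003  0.002] rows>= 0.040387272699488067 0.013986595692494863
local [0.12 0.87 7.25] F local [-4.94 -6.33 24.1 ] T [-1.2   1.47 -0.01] grip 0.013
```

apply_moves(targets=[-0.006, 0, 0, 0, 0, 0, 0, -0.006, 0, 0, 0, 0, 0, 0, -0.006, 0, 0, 0, 0, 0, 0, -0.006, 0, 0, 0, 0, 0, 0.3, -0.006, 0, 0, 0, 0, 0, 0.7, -0.006, 0, 0, 0, 0, 0, 0.7, -0.006, 0, 0, 0, 0, 0, 0.7, -0.006, 0, 0, 0, 0, 0, 0.7, -0.006, 0, 0, 0, 0, 0, 0.7])

```text
clock: 11.27
eef_pos: [0.5826, -0.0299, 0.1617]
tool_rot: [0.02, 0.462, -0.038, 0.886]
ft_force: [-0.8, 0.8, -0.5]
grip_width: 0.0594
```

```bash
python3 g2.py 0 -89 130;python3 -c "
from h import *
snap('wrist','w12')"
```

```text
clock 11.27 pos [ 0.5826 -0.0299  0.1617] j [-0.04  0.08 -0.59  0.29 -0.03  1.61] F [-0.8  0.8 -0.5]
shift [-0.493 -0.363 -0.002] turn [ 0.    -0.004 -0.002] rows>= 3.672962276904247 0.016279635362477504
local [0.32 1.93 6.75] F local [-1.    0.76  0.1 ] T [0.05 0.58 0.02] grip 0.0594
```

View pics/w12.png

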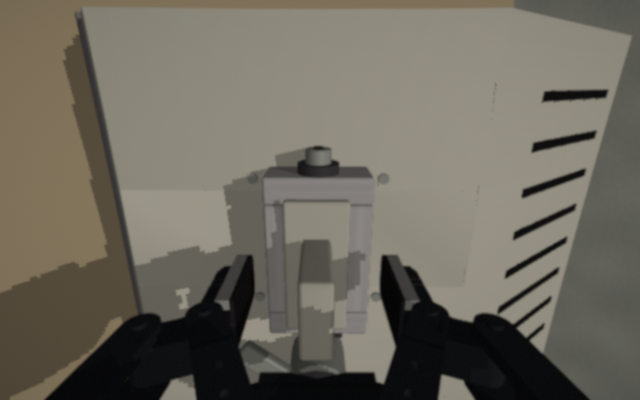

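apply_moves(targets=[-0.1, 0, 0, 0, 0, 0, 0.7, -0.25, 0, 0, 0, 0, 0, 0.7, -0.35, 0, 0, 0, 0, 0, 0.7, -0.5, -0.1, 0, 0, 0, 0, 0.7, -0.535, -0.25, 0, 0, 0, 0, 0.7, -0.535, -0.32, 0, 0, 0, 0, 0.7, -0.535, -0.32, 0, 0, 0, 0, 0.7, -0.535, -0.32, 0, 0, 0, 0, 0.7, -0.535, -0.32, 0, 0, 0, 0, 0.7, -0.535, -0.32, 0, 0, 0, 0, 0.7])

```text
clock: 12.15
eef_pos: [0.4991, -0.1024, 0.2706]
tool_rot: [0.02, 0.463, -0.038, 0.885]
ft_force: [-0.5, 0.1, 0.2]
grip_width: 0.06
```

```bash
python3 g2.py 0 -78 130;python3 -c "
from h import *
print(bot.camera_params('wrist')['tool_from_camera'][:3,3])
snap('wrist','w13')
print(bot.camera_params('wrist')['tool_from_camera'][:3,3])"
```

```text
clock 12.15 pos [ 0.4991 -0.1024  0.2706] j [-0.26 -0.19 -0.52  0.63  0.1   1.43] F [-0.5  0.1  0.2]
shift [ 0.04  -0.002  0.001] turn [ 0.001 -0.006 -0.003] rows>= 0.24074557140263178 0.027907431592726455
local [-1.4000e-01 -7.7610e+01  1.4003e+02] F local [-0.28  0.06  0.42] T [-0.04  0.53  0.04] grip 0.06
[-0.14404878  0.08358754 -0.00079085]
[-0.14404873  0.08358801 -0.00079071]
```

View pics/w13.png

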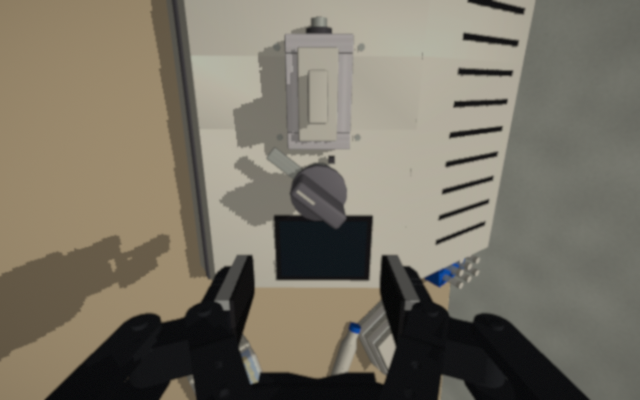

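```bash
cat > knob.py <<'E'
from g2 import *
import sys
c=bot.camera_params('wrist');z=np.load(sys.argv[1]+'.npz');L=(cloud(z['d'],c,z['T'])-M)@D*1000
n=(abs(L[...,0])<40)&(abs(L[...,1]+78)<40)
def rep(m,l):
    P=L[m];r=cv2.minAreaRect(P[:,:2].astype(np.float32));print(l,len(P),'z',np.median(P[:,2]).round(2),np.round(r[0],2),np.round(r[1],2),round(r[2],2))
    X=P[:,:2]-P[:,:2].mean(0);w,v=np.linalg.eigh(X.T@X);d=v[:,1]*np.sign(v[1,1]);print('  bar dir (x,y)',d.round(3),'angle from Y ccw deg',np.degrees(np.arctan2(-d[0],d[1])).round(2))
rep(n&(L[...,2]>51)&(L[...,2]<60),'bar top')
rep(n&(L[...,2]>22)&(L[...,2]<30),'skirt')
m=(L[...,2]>9)&(L[...,2]<19)&(abs(L[...,0]+20)<40)&(L[...,1]>-78)&(L[...,1]<-37.5);rep(m,'dog')
m=(abs(L[...,0])<14)&(abs(L[...,1])<34)&(L[...,2]>3)&(L[...,2]<9);rep(m,'flange')
m=(abs(L[...,0])<14)&(abs(L[...,1])<34)&(L[...,2]>40)&(L[...,2]<52);rep(m,'tab')
E
python3 knob.py w13;python3 -c "
import cv2
p=cv2.imread('pics/w13.png');cv2.imwrite('pics/w13c.png',cv2.resize(p[20:250,250:390],None,fx=2.6*1.5,fy=2.6,interpolation=cv2.INTER_CUBIC));cv2.imwrite('pics/w13k.png',cv2.resize(p[140:240,260:360],None,fx=5.5,fy=5.5,interpolation=cv2.INTER_CUBIC))"
```

```text
bar top 1075 z 54.33 [ -0.17 -77.79] [14.28 46.25] 50.87
  bar dir (x,y) [-0.78   0.626] angle from Y ccw deg 51.25
skirt 1199 z 24.57 [ -1.42 -76.33] [47.43 43.36] 36.11
  bar dir (x,y) [0.674 0.739] angle from Y ccw deg -42.37
dog 543 z 13.52 [-12.43 -59.77] [20.93 64.87] 72.47
  bar dir (x,y) [-0.931  0.364] angle from Y ccw deg 68.65
flange 2012 z 6.19 [-0.03 -0.11] [27.97 67.76] 0.05
  bar dir (x,y) [-0.003  1.   ] angle from Y ccw deg 0.18
tab 1079 z 46.03 [-0.82 -1.19] [13.76 35.01] 0.76
  bar dir (x,y) [-0.007  1.   ] angle from Y ccw deg 0.39
```

View pics/w13k.png

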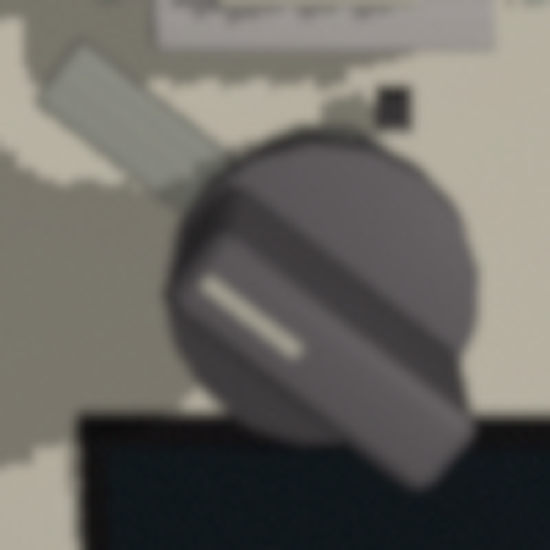

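apply_moves(targets=[0.05, 0, 0, -0.25, 0, 0, 0.5, 0.1, 0, 0, -0.5, 0, 0, 0.5, 0.16, 0, 0, -0.75, 0, 0, 0.5, 0.16, 0, 0, -0.9, 0, 0, 0.5, 0.16, 0, 0, -0.9, 0, 0, 0.5])

```text
clock: 12.62
eef_pos: [0.5217, -0.1039, 0.2368]
tool_rot: [-0.178, 0.46, 0.067, 0.867]
ft_force: [-0.4, -0.6, -0.1]
grip_width: 0.0423
```

```bash
cat > g3.py <<'E'
from g2 import *
if __name__=='__main__':
    a=[float(v) for v in sys.argv[1:4]];phi=float(sys.argv[4])
    go(M+D@(np.array(a)/1000),tool_at(D,phi))
    o=bot.get_obs();print('local',((o['eef_pos']-M)@D*1000).round(2),'F local',(o['ft_force']@D).round(2),'T',(o['ft_torque']@D).round(3),'grip',round(o['grip_width'],4))
    Rt=R.from_quat(o['tool_rot']).as_matrix();v=D.T@Rt[:,2];print('phi',np.arctan2(v[1],v[0]).round(4),'off axis',(D.T@Rt[:,0]).round(4))
E
python3 g3.py .6 -76.8 80 0.894
```

```text
clock 12.62 pos [ 0.5217 -0.1039  0.2368] j [-0.25 -0.11 -0.55  0.53  0.09  0.98] F [-0.4 -0.6 -0.1]
shift [ 0.077 -0.002  0.007] turn [-0.883 -0.005 -0.01 ] rows>= 0.4631648438863357 3.53454202319201
local [ -0.95 -77.2   99.25] F local [-0.31 -0.62  0.12] T [-0.003  0.599  0.044] grip 0.0423
phi 0.4523 off axis [-0.005  0.002 -1.   ]
```

apply_moves(targets=[0.03, -0.002, 0.007, -0.25, -0.005, -0.01, 0.5, 0.06, -0.002, 0.007, -0.5, -0.005, -0.01, 0.5, 0.077, -0.002, 0.007, -0.75, -0.005, -0.01, 0.5, 0.077, -0.002, 0.007, -0.883, -0.005, -0.01, 0.5, 0.077, -0.002, 0.007, -0.883, -0.005, -0.01, 0.5, 0.077, -0.002, 0.007, -0.883, -0.005, -0.01, 0.5, 0.077, -0.002, 0.007, -0.883, -0.005, -0.01, 0.5, 0.077, -0.002, 0.007, -0.883, -0.005, -0.01, 0.5])

```text
clock: 13.28
eef_pos: [0.5347, -0.1059, 0.2243]
tool_rot: [-0.364, 0.432, 0.162, 0.809]
ft_force: [-0.3, 0.2, 0.2]
grip_width: 0.0429
```

```bash
python3 g3.py .6 -76.8 60 0.894; python3 -c "
from h import *
snap('wrist','w14')"; python3 knob.py w14
```

```text
clock 13.28 pos [ 0.5347 -0.1059  0.2243] j [-0.24 -0.07 -0.56  0.47  0.09  0.55] F [-0.3  0.2  0.2]
shift [ 0.086  0.009 -0.001] turn [-0.008  0.002  0.009] rows>= 0.5196800142627196 0.04716242186367893
local [  2.55 -77.98  81.55] F local [-0.17  0.18  0.34] T [-0.064  0.567 -0.024] grip 0.0429
phi 0.8901 off axis [ 0.004 -0.002 -1.   ]
bar top 1746 z 54.48 [ -0.56 -78.09] [13.76 45.82] 51.07
  bar dir (x,y) [-0.778  0.629] angle from Y ccw deg 51.05
skirt 2300 z 24.63 [ -1.41 -77.43] [46.9  44.94] 50.23
  bar dir (x,y) [0.636 0.772] angle from Y ccw deg -39.46
dog 865 z 13.67 [-19.3 -51.6] [37.96 36.89] 35.91
  bar dir (x,y) [-0.811  0.586] angle from Y ccw deg 54.16
flange 2368 z 6.24 [-0.01 -0.01] [67.96 27.97] 89.99
  bar dir (x,y) [-0.028  1.   ] angle from Y ccw deg 1.6
tab 1814 z 45.96 [-0.89 -1.09] [36.39 14.91] 89.12
  bar dir (x,y) [0.017 1.   ] angle from Y ccw deg -0.96
```

View pics/w14.png

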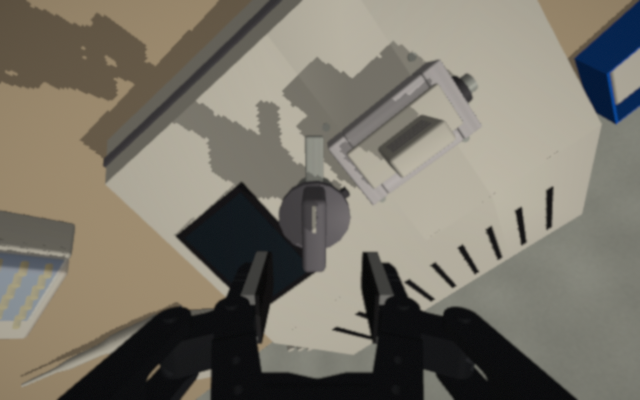

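```bash
python3 g3.py .2 -77.6 60 0.892
```

```text
clock 13.33 pos [ 0.5346 -0.1059  0.2243] j [-0.24 -0.07 -0.56  0.47  0.09  0.55] F [ 0.  -0.4  0.1]
shift [ 0.086  0.009 -0.005] turn [-0.003  0.002  0.009] rows>= 0.5203802095954276 0.038178521685204005
local [  2.54 -78.07  81.57] F local [ 0.11 -0.4   0.08] T [0.022 0.556 0.03 ] grip 0.0425
phi 0.8903 off axis [ 0.004 -0.002 -1.   ]
```

apply_moves(targets=[0, 0.009, -0.005, -0.003, 0.002, 0.009, 0.5, 0.03, 0.009, -0.005, -0.003, 0.002, 0.009, 0.5, 0.06, 0.009, -0.005, -0.003, 0.002, 0.009, 0.5, 0.086, 0.009, -0.005, -0.003, 0.002, 0.009, 0.5, 0.086, 0.009, -0.005, -0.003, 0.002, 0.009, 0.5, 0.086, 0.009, -0.005, -0.003, 0.002, 0.009, 0.5])

```text
clock: 13.83
eef_pos: [0.5446, -0.1065, 0.2037]
tool_rot: [-0.364, 0.434, 0.165, 0.808]
ft_force: [0.2, 0.1, -0.8]
grip_width: 0.0429
```

```bash
python3 g3.py .2 -77.6 29 0.892;python3 -c "
from h import *
snap('wrist','w15')"; python3 knob.py w15|head -2;python3 g3.py .2 -77.6 29 0.892
```

```text
clock 13.83 pos [ 0.5446 -0.1065  0.2037] j [-0.24 -0.03 -0.57  0.42  0.09  0.55] F [ 0.2  0.1 -0.8]
shift [ 0.12  -0.004  0.004] turn [ 0.001 -0.003 -0.005] rows>= 0.719848925982605 0.022891948784122183
local [ -1.13 -77.71  58.99] F local [-0.33  0.14 -0.76] T [-0.048  0.581  0.033] grip 0.0429
phi 0.8926 off axis [-2.8e-03  2.0e-04 -1.0e+00]
bar top 2161 z 54.53 [ -0.49 -77.95] [13.88 46.36] 50.65
  bar dir (x,y) [-0.778  0.628] angle from Y ccw deg 51.07
clock 13.88 pos [ 0.5447 -0.1065  0.2042] j [-0.24 -0.03 -0.57  0.42  0.09  0.55] F [ 0.6 -0.4 -0.4]
shift [ 0.121 -0.003  0.003] turn [ 0.001 -0.002 -0.003] rows>= 0.727574849799102 0.016824074190952918
local [ -0.72 -77.77  59.33] F local [ 0.32 -0.32 -0.68] T [-0.011  0.547 -0.026] grip 0.0431
phi 0.8927 off axis [-2.e-03  1.e-04 -1.e+00]
```

View pics/w15.png

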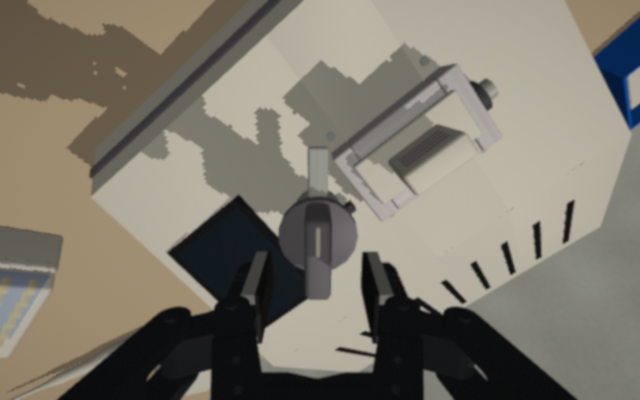

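apply_moves(targets=[0.03, -0.002, 0.002, 0, 0, 0, 0.5, 0.06, -0.002, 0.002, 0, 0, 0, 0.5, 0.09, -0.002, 0.002, 0, 0, 0, 0.5, 0.118, -0.002, 0.002, 0, 0, 0, 0.5, 0.118, -0.002, 0.002, 0, 0, 0, 0.5, 0.118, -0.002, 0.002, 0, 0, 0, 0.5, 0.118, -0.002, 0.002, 0, 0, 0, 0.5, 0.118, -0.002, 0.002, 0, 0, 0, 0.5])

```text
clock: 14.55
eef_pos: [0.5623, -0.108, 0.1813]
tool_rot: [-0.364, 0.433, 0.164, 0.808]
ft_force: [-0.4, -0.3, 0.2]
grip_width: 0.0429
```

```bash
python3 g3.py .2 -77.6 29 0.892;python3 -c "
from h import *
snap('wrist','w16')"; python3 g3.py .2 -77.6 29 0.892
```

```text
clock 14.55 pos [ 0.5623 -0.108   0.1813] j [-0.23  0.04 -0.58  0.35  0.08  0.56] F [-0.4 -0.3  0.2]
shift [ 0.006  0.002 -0.001] turn [ 0.002 -0.001 -0.001] rows>= 0.037093898138514096 0.0078118238106437456
local [  0.66 -77.72  30.47] F local [-0.22 -0.34  0.39] T [-0.007  0.505  0.012] grip 0.0429
phi 0.8929 off axis [-4.e-04 -1.e-04 -1.e+00]
clock 14.6 pos [ 0.5624 -0.1081  0.1815] j [-0.23  0.04 -0.58  0.35  0.08  0.56] F [-0.2 -0.5  0. ]
shift [ 0.006  0.002 -0.001] turn [ 0.002 -0.     0.   ] rows>= 0.04093953927869798 0.007343778321475616
local [  0.81 -77.74  30.59] F local [-0.07 -0.53  0.09] T [-0.009  0.601  0.049] grip 0.0428
phi 0.8929 off axis [-1.e-04 -1.e-04 -1.e+00]
```

View pics/w16.png

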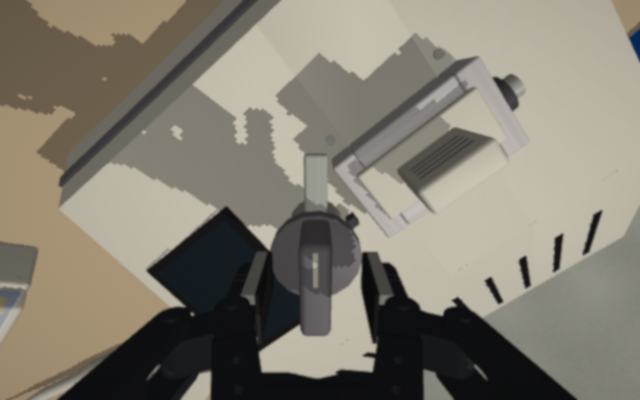

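apply_moves(targets=[0.004, 0.002, 0, 0, 0, 0, 0.3, 0.004, 0.002, 0, 0, 0, 0, 0.1, 0.004, 0.002, 0, 0, 0, 0, 0, 0.004, 0.002, 0, 0, 0, 0, 0, 0.004, 0.002, 0, 0, 0, 0, 0, 0.004, 0.002, 0, 0, 0, 0, 0, 0.004, 0.002, 0, 0, 0, 0, 0])

```text
clock: 15.18
eef_pos: [0.5622, -0.108, 0.1802]
tool_rot: [-0.364, 0.433, 0.164, 0.808]
ft_force: [-5.1, -1.0, 4.8]
grip_width: 0.013
```

```bash
python3 g3.py .2 -77.6 29 0.4
```

```text
clock 15.18 pos [ 0.5622 -0.108   0.1802] j [-0.23  0.04 -0.58  0.34  0.08  0.56] F [-5.1 -1.   4.8]
shift [ 0.002 -0.001  0.001] turn [ 0.985 -0.002  0.   ] rows>= 0.0164517715408732 3.941995757273701
local [ -0.08 -77.71  29.61] F local [-1.33 -1.49  6.81] T [-0.242  0.969  0.051] grip 0.013
phi 0.8926 off axis [-9.e-04 -8.e-04 -1.e+00]
```

apply_moves(targets=[-0.003, 0, 0, 0.1, 0, 0, 0, -0.003, 0, 0, 0.25, 0, 0, 0, -0.003, 0, 0, 0.4, 0, 0, 0, -0.003, 0, 0, 0.55, 0, 0, 0, -0.003, 0, 0, 0.7, 0, 0, 0, -0.003, 0, 0, 0.85, 0, 0, 0, -0.003, 0, 0, 1, 0, 0, 0, -0.003, 0, 0, 1, 0, 0, 0])

```text
clock: 15.85
eef_pos: [0.5625, -0.1077, 0.1806]
tool_rot: [-0.153, 0.46, 0.052, 0.873]
ft_force: [2.2, -0.5, -1.2]
grip_width: 0.0128
```

```bash
python3 g3.py .2 -77.6 29 0.0;python3 -c "
from h import *
snap('wrist','w17')"
```

```text
clock 15.85 pos [ 0.5625 -0.1077  0.1806] j [-0.23  0.04 -0.58  0.34  0.08  1.06] F [ 2.2 -0.5 -1.2]
shift [ 0.003 -0.    -0.001] turn [ 0.784 -0.001 -0.   ] rows>= 0.019354535919639246 3.135980867897958
local [  0.38 -77.41  29.77] F local [ 1.17 -0.31 -2.3 ] T [-0.229  0.361 -0.008] grip 0.0128
phi 0.3919 off axis [-3.e-04 -0.e+00 -1.e+00]
```

View pics/w17.png

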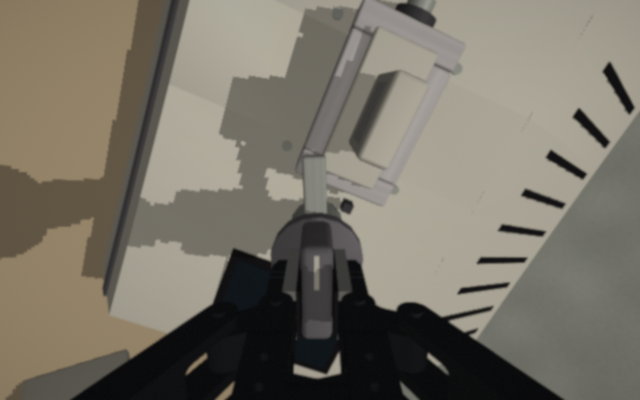

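apply_moves(targets=[0, 0, 0, 0.15, 0, 0, 0, 0, 0, 0, 0.3, 0, 0, 0, 0, 0, 0, 0.45, 0, 0, 0, 0, 0, 0, 0.6, 0, 0, 0, 0, 0, 0, 0.75, 0, 0, 0, 0, 0, 0, 0.9, 0, 0, 0, 0, 0, 0, 0.95, 0, 0, 0, 0, 0, 0, 0.95, 0, 0, 0])

```text
clock: 16.57
eef_pos: [0.5629, -0.1077, 0.1809]
tool_rot: [0.056, 0.459, -0.057, 0.885]
ft_force: [5.1, -1.2, -4.2]
grip_width: 0.0133
```

```bash
python3 g3.py .2 -77.6 29 -0.5;python3 -c "
from h import *
snap('wrist','w18')"
```

```text
clock 16.57 pos [ 0.5629 -0.1077  0.1809] j [-0.23  0.04 -0.58  0.34  0.08  1.53] F [ 5.1 -1.2 -4.2]
shift [ 0.003 -0.001 -0.003] turn [ 0.839  0.001 -0.   ] rows>= 0.025963250627865232 3.356416224152534
local [  0.91 -77.37  29.78] F local [ 1.81 -0.72 -6.43] T [-0.145  0.062  0.004] grip 0.0133
phi -0.0806 off axis [ 5.e-04  1.e-04 -1.e+00]
```

View pics/w18.png

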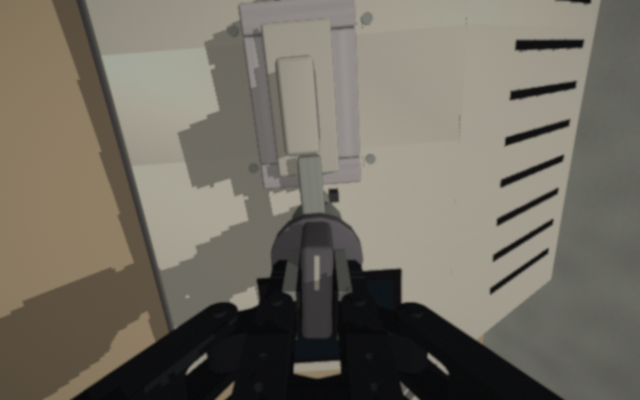

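apply_moves(targets=[0, 0, 0, 0.1, 0, 0, 0, 0, 0, 0, 0.2, 0, 0, 0, 0, 0, 0, 0.3, 0, 0, 0, 0, 0, 0, 0.4, 0, 0, 0, 0, 0, 0, 0.5, 0, 0, 0, 0, 0, 0, 0.6, 0, 0, 0, 0, 0, 0, 0.7, 0, 0, 0, 0, 0, 0, 0.8, 0, 0, 0, 0, 0, 0, 0.86, 0, 0, 0, 0, 0, 0, 0.86, 0, 0, 0, 0, 0, 0, 0.86, 0, 0, 0])

```text
clock: 17.53
eef_pos: [0.5633, -0.108, 0.1812]
tool_rot: [0.243, 0.436, -0.154, 0.853]
ft_force: [6.6, -2.4, -4.4]
grip_width: 0.0127
```

```bash
python3 g3.py .2 -77.6 29 -0.5;python3 -c "
from h import *
snap('wrist','w19')";python3 g3.py .2 -77.6 29 -0.5;python3 -c "
import cv2
p=cv2.imread('pics/w19.png');cv2.imwrite('pics/w19c.png',cv2.resize(p[100:370,220:420],None,fx=2.2*1.2,fy=2.2,interpolation=cv2.INTER_CUBIC))"
```

```text
clock 17.53 pos [ 0.5633 -0.108   0.1812] j [-0.23  0.04 -0.58  0.34  0.08  1.96] F [ 6.6 -2.4 -4.4]
shift [ 0.003 -0.002 -0.004] turn [-0.02   0.003 -0.001] rows>= 0.03311817504745145 0.08100076005370539
local [  1.33 -77.62  29.79] F local [ 3.02 -1.85 -7.47] T [-0.3   -0.055 -0.041] grip 0.0127
phi -0.51 off axis [ 1.3e-03 -4.0e-04 -1.0e+00]
clock 17.58 pos [ 0.5633 -0.108   0.1812] j [-0.23  0.04 -0.58  0.34  0.08  1.96] F [ 5.1 -0.4 -4.1]
shift [ 0.003 -0.002 -0.004] turn [-0.02   0.003 -0.001] rows>= 0.03367318539825089 0.0809074062151055
local [  1.35 -77.61  29.81] F local [ 1.84  0.04 -6.27] T [-0.289 -0.065 -0.085] grip 0.0129
phi -0.51 off axis [ 1.3e-03 -4.0e-04 -1.0e+00]
```

View pics/w19.png

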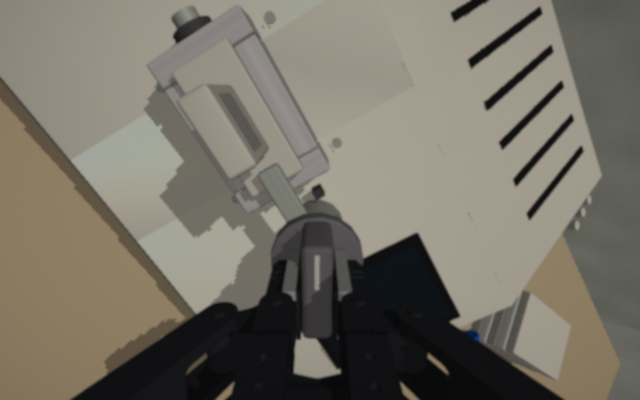

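apply_moves(targets=[0, 0, 0, 0.86, 0, 0, 0.1, 0, 0, 0, 0, 0, 0, 0.3, 0, 0, 0, 0, 0, 0, 0.5, 0, 0, 0, 0, 0, 0, 0.5, 0, 0, 0, 0, 0, 0, 0.5])

```text
clock: 18.0
eef_pos: [0.562, -0.1075, 0.1807]
tool_rot: [0.244, 0.437, -0.155, 0.852]
ft_force: [-0.6, -0.0, 0.0]
grip_width: 0.0425
```

That first row carried a stray turn of 0.86, left over from the previous call. It was limited to 7° while the fingers opened, so I'm checking the knob now.

```bash
python3 g3.py .2 -77.6 29 -0.5;python3 -c "
from h import *
snap('wrist','w20')"; python3 knob.py w20
```

```text
clock 18.0 pos [ 0.562  -0.1075  0.1807] j [-0.23  0.04 -0.58  0.35  0.08  1.96] F [-0.6 -0.   0. ]
shift [ 0.004 -0.001  0.001] turn [-0.026 -0.002  0.   ] rows>= 0.028580808431235026 0.10398548143093575
local [-1.000e-02 -7.724e+01  3.012e+01] F local [-0.46 -0.06  0.34] T [-0.023  0.588  0.008] grip 0.0425
phi -0.513 off axis [-8.e-04  3.e-04 -1.e+00]
bar top 4012 z 54.58 [ 7.000e-02 -7.229e+01] [48.62 55.82] 23.11
  bar dir (x,y) [-0.907  0.421] angle from Y ccw deg 65.12
skirt 3586 z 24.68 [  0.28 -77.28] [46.25 45.9 ] 57.37
  bar dir (x,y) [-0.88   0.474] angle from Y ccw deg 61.69
dog 905 z 13.61 [  2.31 -50.31] [25.88 37.22] 85.26
  bar dir (x,y) [-0.452  0.892] angle from Y ccw deg 26.9
flange 4193 z 6.2 [0.01 0.01] [67.97 27.98] 89.99
  bar dir (x,y) [-0.057  0.998] angle from Y ccw deg 3.24
tab 3589 z 45.93 [-0.58 -1.06] [36.   14.64] 89.56
  bar dir (x,y) [-0.002  1.   ] angle from Y ccw deg 0.12
```

View pics/w20.png

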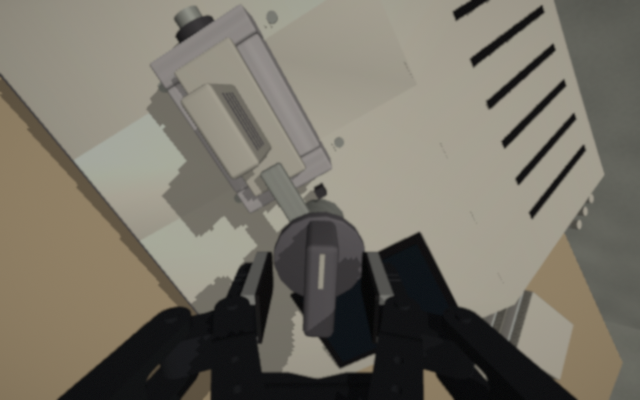

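apply_moves(targets=[-0.05, 0, 0, 0, 0, 0, 0.5, -0.15, 0, 0, 0, 0, 0, 0.5, -0.3, 0, 0, 0, 0, 0, 0.5, -0.42, 0, 0, 0, 0, 0, 0.5, -0.42, 0, 0, 0.15, 0, 0, 0.5, -0.42, 0, 0, 0.15, 0, 0, 0.5, -0.42, 0, 0, 0.15, 0, 0, 0.5, -0.42, 0, 0, 0.15, 0, 0, 0.5])

```text
clock: 18.72
eef_pos: [0.5017, -0.1023, 0.2656]
tool_rot: [0.275, 0.432, -0.171, 0.842]
ft_force: [-0.3, -0.2, -0.1]
grip_width: 0.0425
```

```bash
python3 g3.py .2 -77.6 29 -0.5;python3 -c "
from h import *
snap('wrist','w21')"; python3 knob.py w21;python3 -c "
import cv2
p=cv2.imread('pics/w21.png');cv2.imwrite('pics/w21c.png',cv2.resize(p[0:260,200:440],None,fx=2.3,fy=2.3,interpolation=cv2.INTER_CUBIC))"
```

```text
clock 18.72 pos [ 0.5017 -0.1023  0.2656] j [-0.26 -0.18 -0.53  0.62  0.1   2.02] F [-0.3 -0.2 -0.1]
shift [0.422 0.002 0.005] turn [-0.172 -0.005  0.002] rows>= 2.5272600617245806 0.6895748791628716
local [ -0.9  -77.27 134.38] F local [-0.33 -0.25  0.05] T [-0.055  0.579 -0.034] grip 0.0425
phi -0.5861 off axis [-2.6e-03  3.0e-04 -1.0e+00]
bar top 1118 z 54.32 [  0.24 -77.66] [45.69 13.88] 57.05
  bar dir (x,y) [0.527 0.85 ] angle from Y ccw deg -31.84
skirt 1554 z 24.6 [  0.73 -77.04] [45.24 46.51] 57.4
  bar dir (x,y) [-0.85   0.526] angle from Y ccw deg 58.25
dog 348 z 13.57 [  4.2  -49.86] [24.25 34.29] 81.9
  bar dir (x,y) [-0.423  0.906] angle from Y ccw deg 25.03
flange 1671 z 6.12 [-0.01  0.  ] [27.99 67.94] 0.03
  bar dir (x,y) [-0.035  0.999] angle from Y ccw deg 2.01
tab 1117 z 45.9 [-0.67 -1.18] [14.48 35.78] 0.2
  bar dir (x,y) [0. 1.] angle from Y ccw deg -0.0
```

View pics/w21c.png

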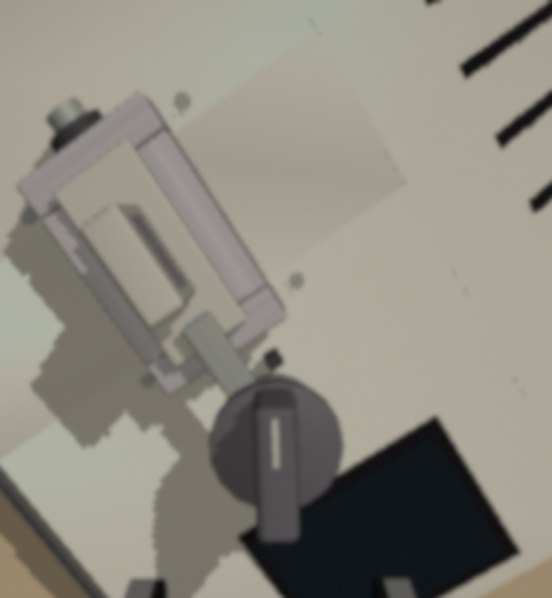

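```bash
python3 - <<'E'
from g2 import *
c=bot.camera_params('wrist')
for n in('w20','w21'):
    z=np.load(n+'.npz');L=(cloud(z['d'],c,z['T'])-M)@D*1000
    m=(L[...,2]>11)&(L[...,2]<16.5)&(abs(L[...,0])<14)&(L[...,1]>-58)&(L[...,1]<-20)
    P=L[m];print(n,len(P),P.min(0).round(1),P.max(0).round(1),cv2.minAreaRect(P[:,:2].astype(np.float32)))
    for y in range(-56,-24,4):
        a=P[abs(P[:,1]-y)<2]
        if len(a):print(y,a[:,0].min().round(1),a[:,0].max().round(1),((a[:,0].min()+a[:,0].max())/2).round(2),len(a))
E
```

```text
w20 1320 [ -6.1 -56.4  11.1] [  6.4 -26.   16.2] ((0.19634437561035156, -41.12690353393555), (30.36031150817871, 12.455179214477539), 89.46067810058594)
-56 -6.0 6.3 0.13 66
-52 -6.0 6.2 0.1 168
-48 -5.9 6.2 0.14 169
-44 -6.1 6.2 0.06 178
-40 -6.0 6.4 0.22 179
-36 -5.8 6.3 0.23 181
-32 -5.9 6.3 0.18 184
-28 -5.8 6.3 0.22 193
w21 528 [ -5.8 -55.7  11.2] [  6.4 -26.   15.7] ((0.2712745666503906, -40.805572509765625), (29.686389923095703, 12.210022926330566), 89.56993865966797)
-56 -5.3 6.3 0.49 19
-52 -5.5 6.3 0.38 70
-48 -5.8 6.1 0.17 72
-44 -5.4 6.2 0.41 73
-40 -5.8 6.2 0.19 70
-36 -5.7 6.3 0.31 71
-32 -5.4 6.4 0.54 76
-28 -5.7 6.2 0.23 76
```

```bash
python3 - <<'E'
from h import *
snap('top','t2')
print(bot.get_obs()['joint_vel'].round(3));print(bot.job_done(),bot.get_obs()['clock'])
E
```

```text
[ 0.001  0.005  0.004  0.002 -0.002  0.004]
the job is handed in; nothing more can be done
the job is handed in; nothing more can be done
```

View pics/t2.png

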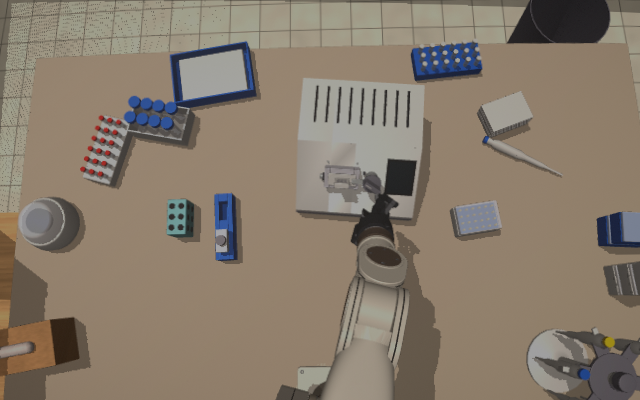

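The cartridge is fully home in the dock, the clamp is at its stop with the clutch clicked once, and I handed the job in at about 19 s. No verdict was reported.

- **Cartridge:** I gripped it by the tab, slid it into the dock past the ball and pressed with about 24 N; it moved only 0.14 mm more, so it had stopped. After I let go, the last pictures put the flange top 6.1–6.2 mm above the mouth (6 expected) and the tab top at 46 mm, square to the dock.
- **Clamp:** I turned the knob clockwise from +51° and let go. The dog lies along the slot over the flange end, so the clamp is at about 0.95 rad. The bar reads −32° to −33°, a slip of about 0.56 rad against the allowed 0.36 to 0.70.
- **Other objects:** The gripper is open and clear, at the last reading the wrist force was about 0.4 N, and the arm was almost still. In the final top picture the reservoir, tip box and tube block look to be where they started; I did not measure them.

**Disagreements and slips:**
- **Stray turn at release:** The first row of the release move carried a leftover turn, limited to 7°, while the fingers were opening. It probably turned the knob a few degrees further. The slip measured afterwards shows only one click.
- **Wrist-camera calibration:** It read about 1 mm different between the start and the cartridge pictures. I therefore lined up the cartridge and dock within the same picture.

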